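Turn out the dry sweets and stack them for the tea guests

TASK

Lay the pale board squarely on the filled sweet mould and turn the two over together on the tiled shelf, sweets shut inside, so that the mould ends up on top of the board. Then lift the mould off and lay it, hollows still down, flat and lengthwise in the middle of the bamboo draining slats, leave the board lying on the shelf, and stack all the turned-out sweets, flower side up, one on another in the centre of the white dish on the turntable. Do not knock over or shove the tea bowl, incense box, kettle lid or lid rests.

Things in the scene. Friction and masses are not known exactly. Their poses are not given: they have to be found in the camera images.
- mould: carved wooden sweet mould, medium brown block 68 (x) x 190 (y) x 34 (z) mm, 0.26 kg, loose, lying with its hollows up. Three round blind hollows 55 mm across and 15 mm deep in its top face, at y = -61, 0 and +61 mm. Origin: centre of the closed face opposite the hollows (its underside at the start); z points towards the hollowed face, y runs along its length
- board: plain pale wooden turning-out board 68 (x) x 190 (y) x 28 (z) mm, the same outline as the mould, 0.17 kg, loose, both faces alike. Mould and board together make a stack 62 mm thick, whose 68 mm width can be gripped across both at once, and which stands steadily on its end. Origin: centre of the block; y runs along its length, z through its thickness
- sweet1: hard pressed sugar sweet, pale pink disc 52 mm across, 14 mm thick, 35 g, loose with 1.5 mm play round it in a hollow of the mould and 1 mm below its rim. Origin: centre of the disc; z points out of its plain back (up at the start), the other face bears the flower relief. May be absent
- sweet2: the same sweet in cream white. May be absent
- sweet3: the same sweet in pale green. May be absent
- dish: white footed porcelain dish, flat round top 130 mm across at 22 mm above its underside, narrower foot 76 mm across, thin blue circle 80 mm across round its centre, 0.35 kg, loose, on the turntable. Origin: centre of its underside; z up
- turntable: lazy turntable of dark cedar, round, 320 mm across, its top 30 mm above the shelf; it turns about its centre only if pushed hard (0.3 N m). Origin: its centre at shelf height; z up
- drain: bamboo draining slats, fixed, 170 (x) x 280 (y) mm, flat top 18 mm above the shelf. Origin: centre of its underside; y runs along its length
- drain_top (a point): centre of the top of the draining slats; axes as those of the slats, z up
- tea_bowl: bystander: deep red raku tea bowl, 112 mm across, 78 mm high, on the far part of the turntable. Origin: centre of its underside
- incense_box: bystander: low round celadon incense container, 64 mm across, 34 mm high, on the turntable. Origin: centre of its underside
- kettle_lid: bystander: bronze kettle lid with a knob, 104 mm across, 33 mm high, on the shelf. Origin: centre of its underside
- lid_rest1: bystander: bamboo lid rest, upright cylinder 50 mm across, 55 mm high, on the shelf. Origin: centre of its underside
- lid_rest2: bystander: the second bamboo lid rest, same size
There are look-alikes about, which are no part of the job. What is shaped like the board but pink is not meant.

How it is judged (in metres and radians):
On the way, in this order (a step that is already met when the one before it is completed fails the run):
1. the board lies flat and squarely on the upright mould, sweets inside (x of board in the frame of mould between -0.012 and 0.012 m and y of board in the frame of mould between -0.016 and 0.016 m and z of board in the frame of mould between 0.044 and 0.052 m and angle between the y axis of board and the y axis of mould, either way round below 0.15 rad and angle between the z axis of board and the z axis of mould, either way round below 0.08 rad and angle between mould's own z axis and vertical below 0.1 rad and z of sweet1 in the frame of mould between 0.018 and 0.036 m and x of sweet1 in the frame of mould between -0.01 and 0.01 m and y of sweet1 in the frame of mould between -0.07 and 0.07 m and z of sweet2 in the frame of mould between 0.018 and 0.036 m and x of sweet2 in the frame of mould between -0.01 and 0.01 m and y of sweet2 in the frame of mould between -0.07 and 0.07 m and z of sweet3 in the frame of mould between 0.018 and 0.036 m and x of sweet3 in the frame of mould between -0.01 and 0.01 m and y of sweet3 in the frame of mould between -0.07 and 0.07 m), for 0.2 s.
2. mould and board lie turned over together on the shelf: board below, mould on top hollows down, still face to face, sweets inside (x of board in the frame of mould between -0.012 and 0.012 m and y of board in the frame of mould between -0.016 and 0.016 m and z of board in the frame of mould between 0.044 and 0.052 m and angle between the y axis of board and the y axis of mould, either way round below 0.15 rad and angle between the z axis of board and the z axis of mould, either way round below 0.08 rad and angle between mould's own z axis and vertical above 3.04 rad and height (world z) of board below 0.019 m and z of sweet1 in the frame of mould between 0.018 and 0.036 m and x of sweet1 in the frame of mould between -0.01 and 0.01 m and y of sweet1 in the frame of mould between -0.07 and 0.07 m and z of sweet2 in the frame of mould between 0.018 and 0.036 m and x of sweet2 in the frame of mould between -0.01 and 0.01 m and y of sweet2 in the frame of mould between -0.07 and 0.07 m and z of sweet3 in the frame of mould between 0.018 and 0.036 m and x of sweet3 in the frame of mould between -0.01 and 0.01 m and y of sweet3 in the frame of mould between -0.07 and 0.07 m), for 0.3 s.
At the end, for the whole second after the job is handed in: Mould flat, hollows down, on the slats, its centre within 45 mm of theirs each way and lengthwise within 20 degrees; board flat on the shelf; dish upright on the turntable; every sweet flat, flower up, at rest, within 12 mm of the dish centre seen from above (so stacked) (angle between mould's own z axis and vertical above 3.04 rad and z of mould in the frame of drain_top between 0.031 and 0.038 m and x of mould in the frame of drain_top between -0.045 and 0.045 m and y of mould in the frame of drain_top between -0.045 and 0.045 m and angle between the y axis of mould and the y axis of drain, either way round below 0.35 rad and angle between the z axis of board and the z axis of drain, either way round below 0.08 rad and height (world z) of board below 0.019 m and angle between dish's own z axis and vertical below 0.06 rad and height (world z) of dish between 0.027 and 0.034 m and horizontal distance between dish and turntable below 0.15 m and horizontal distance between each of sweet1, sweet2, sweet3 and dish below 0.012 m and angle between each of sweet1, sweet2, sweet3's own z axis and vertical above 3 rad and z of sweet1 in the frame of dish between 0.026 and 0.061 m and linear speed of each of sweet1, sweet2, sweet3 below 0.02 m/s and z of sweet2 in the frame of dish between 0.026 and 0.061 m and z of sweet3 in the frame of dish between 0.026 and 0.061 m); the robot touches nothing.
It fails at once if tea bowl tipped or moved more than 6 cm (distance of tea_bowl from where it was at the start of the episode above 0.06 m or angle between tea_bowl's own z axis and vertical above 0.6 rad).
It fails at once if incense box tipped or moved more than 6 cm (distance of incense_box from where it was at the start of the episode above 0.06 m or angle between incense_box's own z axis and vertical above 0.6 rad).
It fails at once if kettle lid tipped or moved more than 6 cm (distance of kettle_lid from where it was at the start of the episode above 0.06 m or angle between kettle_lid's own z axis and vertical above 0.6 rad).
It fails at once if lid rest1 tipped or moved more than 6 cm (distance of lid_rest1 from where it was at the start of the episode above 0.06 m or angle between lid_rest1's own z axis and vertical above 0.6 rad).
It fails at once if lid rest2 tipped or moved more than 6 cm (distance of lid_rest2 from where it was at the start of the episode above 0.06 m or angle between lid_rest2's own z axis and vertical above 0.6 rad).
Of sweet1, sweet2, sweet3 only 2 to 3 are there at a start; the rules pass over those that are not, and their reading is None.
At some moment in a run one of dish may be knocked a few centimetres aside while the robot is not near it.
It also fails if it takes over 210 s, if anything falls off the work surface, if the arm or the gripper's body presses on something with over 40 N, if the wrist force passes 120 N, or if a joint passes its speed limit or range.

ROBOT

A 6-joint arm with a two-finger parallel gripper is mounted at the origin on the work surface. World frame = base frame: x ahead of the robot, y to its left, z up, the work surface at z = 0. Lengths are in m, angles in degrees, forces in N, time in s.
With the tool pointing down it reaches from about 0.375 to 0.9 m from the base axis. Payload 3.1 kg.
Tool frame: the origin (TCP) lies at the very end of the fingers, on their centre line; the grasp point (between the pads) lies 19 mm behind it; z points along the fingers, y is the line along which they close (so a half turn about z gives the same grasp; the last joint's range is limited). The gripper opens to 87 mm and grips with 3 to 60 N. Pads are 19 mm wide; open, the fingers measure 117 mm over their backs; the gripper's body (75 mm by 190 mm) begins 51 mm behind the grasp point.
Start: joints at [52.97, 30.224, 82.088, -0, 67.689, -10.227], TCP at [0.282, 0.558, 0.223] pointing down, gripper open.
Joint ranges: [-176.69, 176.69], [-43.24, 126.21], [12.49, 139.97], [-82, 262], [0, 151.66], [-163.58, 163.58]. Speed limits (degrees/s): [159.86, 159.86, 180, 180, 180, 180].

INTERFACE

Orientations are given as a 3x3 rotation matrix whose columns are the frame's x, y, z axes.
In Python, from rig import bot, imaging gives the robot as it stands.
- The arm moves only by the tool drive_tool, never from a script. Its argument "deltas" is text: rows parted by semicolons, each of 5 numbers parted by spaces: the finger opening in mm, from 0 to 87, then the shift along the world's x, y, z in mm, then the turn about the world's z in rad. In form: jaw dx dy dz twist; .... A call has 1 to 12 rows; each row is the pose to reach, as a shift and turn from the pose commanded when the call began; what a row does not reach only later rows make up. A row lasts 1/10 s, in which the tool goes at most 50 mm and 8.59 degrees, less where a joint would pass 70% of its speed; a pose out of reach is approached as far as the arm can. A call with a gripper value outside its range is refused whole. The fingers move at their own pace and stop on an object; the grip force is fixed at half the most. Time passes only in rows, so rows that repeat a pose let the fingers close. It gives the time, the measured TCP pose, the force, the opening and the grip force at its end, in the units of the state.
- bot.read_state(): the state, without advancing time (a new reading comes with each control period).
- imaging.capture(name): name is "side" or "top"; returns the picture (420x560x3 uint8, red, green, blue); there is no depth.
- imaging.camera_model(name): a dict with "fx", "fy", "cx", "cy" (pixels), "dist" ([k1, k2, p1, p2, k3] as OpenCV has them; the pictures are not rectified), "T" (4x4, takes a point from camera to world coordinates). Camera axes: x right, y down, z forward; pixel columns grow to the right and rows downward; lengths in m; the calibration is good to about 2 mm. A picture is of the moment at which its call begins. camera_model takes no time and is no camera call.
- bot.hand_in(): hands the job in; it is judged then, once.
The state is a dict: "time_s": time; "joint_positions": joint angles; "qvel": joint speeds; "tau": joint torques, N m; "position": TCP position; "tcp_rot": TCP orientation; "force": force on the tool from outside, world axes, zero at the start; "moment": the same for the moment, N m; "opening": opening from 0.0 (shut) to 1.0 (fully open); "grasp_force": force on a finger pad.
Only numpy, scipy, OpenCV 4.12 (cv2) and the standard library are available. Lean on these libraries where they do the work, as an engineer would, in place of code of your own. Each camera call takes 0.05 s, during which the arm holds its last target. There are 200 camera calls.

## Working session

There is one attempt and no reset: what is moved stays moved. The work goes in short steps, Python scripts to look and compute and a tool call to move; the robot and the scene stay as the last step left them, time stands still between calls to the robot, and variables do not carry over. Pictures are saved under pics/ and viewed, at most 14 in all, crops included, and the job is handed in when it is done.

Besides the shell and the picture viewer there is one more tool, called in YAML: its name, and indented under it one key for each argument. drive_tool: Moves the arm, as the interface text tells. Its arguments: {"type":"object","properties":{"deltas":{"type":"string"}},"required":["deltas"]}

```bash
mkdir -p pics; ls; cat > h.py <<'E'
import numpy as np, cv2
from rig import bot, imaging
def cap(n,f):
    im=imaging.capture(n); cv2.imwrite('pics/%s.png'%f,im[:,:,::-1]); return im
def cam(n):
    m=imaging.camera_model(n); K=np.array([[m['fx'],0,m['cx']],[0,m['fy'],m['cy']],[0,0,1.]])
    return K,np.array(m['dist'],float),np.array(m['T'])
def ray(n,uv,z):
    "pixels -> world points on plane z (m)"
    K,d,T=cam(n); p=cv2.undistortPoints(np.array(uv,float).reshape(-1,1,2),K,d)[:,0]
    v=np.c_[p,np.ones(len(p))]@T[:3,:3].T; o=T[:3,3]
    return o+v*((z-o[2])/v[:,2])[:,None]
def proj(n,P):
    K,d,T=cam(n); Ti=np.linalg.inv(T)
    return cv2.projectPoints(np.array(P,float).reshape(-1,1,3),cv2.Rodrigues(Ti[:3,:3])[0],Ti[:3,3],K,d)[0][:,0]
def zoom(im,f,u0,v0,u1,v1):
    c=im[v0:v1,u0:u1]; s=min(800/c.shape[1],600/c.shape[0])
    cv2.imwrite('pics/%s.png'%f,cv2.resize(c,None,fx=s,fy=s,interpolation=cv2.INTER_CUBIC)[:,:,::-1]); return s
E
python3 - <<'E'
from h import *
a=cap('top','t0'); b=cap('side','s0')
for n in('top','side'): print(cam(n)[2].round(3).tolist(),cam(n)[0][0,0])
cv2.imwrite('pics/t0b.png',cv2.resize(a,(800,600))[:,:,::-1])
E
```

```text
pics
[[-0.113, -0.973, 0.201, 0.319], [-0.994, 0.11, -0.024, 0.052], [0.001, -0.202, -0.979, 1.063], [0.0, 0.0, 0.0, 1.0]] 431.8222729105227
[[0.881, -0.338, 0.33, 0.155], [-0.472, -0.597, 0.648, -0.671], [-0.022, -0.727, -0.686, 0.806], [0.0, 0.0, 0.0, 1.0]] 395.32823727907527
```

View pics/t0b.png

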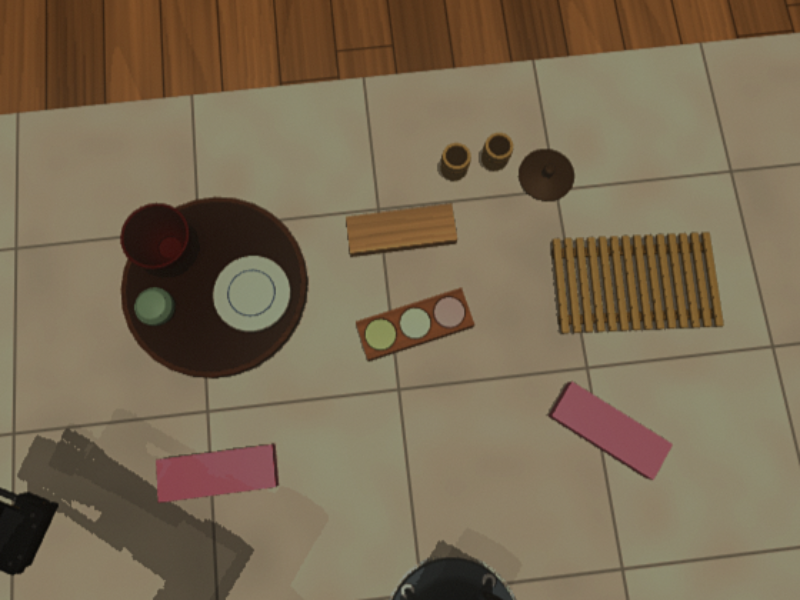

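View pics/s0.png

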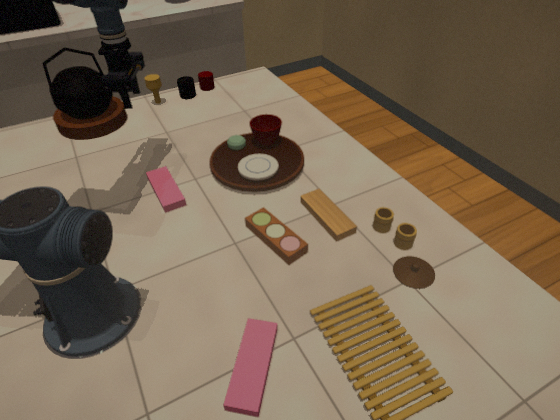

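Top view: filled mould with green, cream and pink sweets at (415,325) of the 800-wide picture. There are three board-shaped blocks: tan wooden at (402,230), pink at (216,473), and pink at (611,430). The tan wooden one fits "pale wooden board" and the pink ones are excluded, so I'll confirm it in a crop.

```bash
python3 - <<'E'
from h import *
a=cv2.imread('pics/t0.png')[:,:,::-1]
print(zoom(a,'c0',230,130,350,260))
hsv=cv2.cvtColor(a.copy(),cv2.COLOR_RGB2HSV)
for uv in [(281,161),(281,150),(290,170),(262,243),(275,236),(310,205),(200,200),(290,190),(300,210)]: print(uv,a[uv[1],uv[0]],hsv[uv[1],uv[0]])
E
```

```text
4.615384615384615
(281, 161) [119  86  49] [ 16 150 119]
(281, 150) [123  88  50] [ 16 151 123]
(290, 170) [143 109  62] [ 17 144 143]
(262, 243) [112 119  74] [ 35  96 119]
(275, 236) [138 144  90] [ 33  96 144]
(310, 205) [115  85  61] [ 13 120 115]
(200, 200) [140 147 121] [ 38  45 147]
(290, 190) [137 122  98] [ 18  73 137]
(300, 210) [93 53 32] [ 10 167  93]
```

View pics/c0.png

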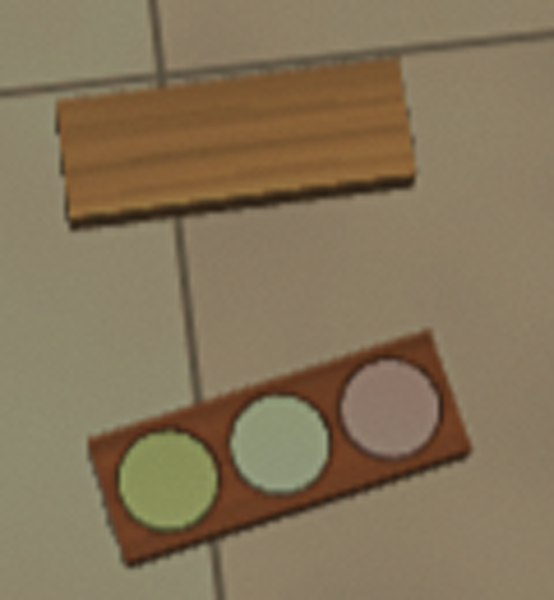

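The crop shows the tan-wood board with top corners at about (58,101), (401,58), (414,177), (70,215). The mould has corners (90,438), (430,331), (469,450), (127,562) and holds all three sweets.

```bash
python3 - <<'E'
from h import *
s=4.61538; off=np.array([230,130])
def rect(n,c,z):
    P=ray('top',np.array(c)/s+off,z)[:,:2]
    e=[np.linalg.norm(P[i]-P[(i+1)%4]) for i in range(4)]
    d=(P[0]-P[1]+P[3]-P[2]); print(n,P.mean(0).round(4),np.round(e,4),'yaw of long axis',np.degrees(np.arctan2(d[1],d[0])).round(2)); return P
rect('board',[(58,101),(401,58),(414,177),(70,215)],.028)
rect('mould',[(90,438),(430,331),(469,450),(127,562)],.034)
for n,c in dict(green=(168,480),cream=(280,444),pink=(391,408)).items(): print(n,ray('top',np.array(c)/s+off,.033)[0,:2].round(4))
k=.7
f=lambda n,c,z: print(n,ray('top',np.array(c)*k,z)[:,:2].round(3).tolist())
f('dish',[(251,293)],.052); f('tt',[(214,286)],.03); f('drain',[(553,240),(711,234),(722,325),(562,332)],.018)
f('rests',[(456,155),(498,146)],.055); f('lid',[(546,174)],.02); f('box',[(154,306)],.06); f('bowl',[(155,236)],.1)
f('pinks',[(216,473),(611,430)],.028)
st=bot.read_state(); print(st['position'],st['tcp_rot'],st['time_s'])
E
```

```text
board [0.6555 0.0059] [0.1891 0.0681 0.1869 0.0649] yaw of long axis 90.58
mould [0.4841 0.0025] [0.1881 0.0665 0.1876 0.0679] yaw of long axis 101.52
green [0.4722 0.0627]
cream [0.4845 0.0024]
pink [ 0.497  -0.0578]
dish [[0.563, 0.271]]
tt [[0.588, 0.338]]
drain [[0.607, -0.258], [0.587, -0.537], [0.425, -0.521], [0.443, -0.246]]
rests [[0.769, -0.103], [0.778, -0.179]]
lid [[0.73, -0.265]]
box [[0.557, 0.43]]
bowl [[0.664, 0.41]]
pinks [[0.278, 0.352], [0.273, -0.296]]
[0.28141415 0.55732063 0.22164554] [[-8.92562544e-01  4.50922055e-01 -1.18554065e-03]
 [ 4.50923485e-01  8.92561192e-01 -1.59029799e-03]
 [ 3.41067135e-04 -1.95402854e-03 -9.99998033e-01]] 0.1
```

drive_tool:
  deltas: "87 374 -552 0 -1.093;87 374 -552 0 -1.093;87 374 -552 0 -1.093;87 374 -552 0 -1.093;87 374 -552 0 -1.093;87 374 -552 0 -1.093;87 374 -552 0 -1.093;87 374 -552 0 -1.093;87 374 -552 0 -1.093;87 374 -552 0 -1.093;87 374 -552 0 -1.093;87 374 -552 0 -1.093"

```text
time_s: 1.3
position: [0.6189, 0.0592, 0.2221]
tcp_rot: [[-0.01, 1.0, -0.001], [1.0, 0.01, 0.0], [0.0, -0.001, -1.0]]
force: [1.7, 1.2, -0.5]
opening: 0.998
grasp_force: 0.0
```

drive_tool:
  deltas: "87 36 -53 0 0;87 36 -53 0 0;87 36 -53 0 0;87 36 -53 0 0;87 36 -53 -100 0;87 36 -53 -100 0;87 36 -53 -100 0;87 36 -53 -100 0"

```text
time_s: 2.1
position: [0.6531, 0.0101, 0.1224]
tcp_rot: [[-0.012, 1.0, -0.003], [1.0, 0.012, 0.001], [0.001, -0.003, -1.0]]
force: [-0.0, 0.2, 1.2]
opening: 1.0
grasp_force: 0.0
```

drive_tool:
  deltas: "87 2 -4 -50 0;87 2 -4 -90 0;87 2 -4 -115 0;87 2 -4 -115 0;0 2 -4 -115 0;0 2 -4 -115 0;0 2 -4 -115 0;0 2 -4 -115 0;0 2 -4 -115 0;0 2 -4 -115 0"

```text
time_s: 3.1
position: [0.6582, 0.004, 0.0102]
tcp_rot: [[-0.01, 1.0, 0.004], [1.0, 0.01, -0.001], [-0.001, 0.004, -1.0]]
force: [-1.4, 0.2, 7.0]
opening: 0.781
grasp_force: 30.0
```

drive_tool:
  deltas: "0 0 0 40 0;0 0 0 80 0;0 -45 0 100 0.06;0 -90 -3 100 0.13;0 -135 -3 100 0.19;0 -174 -3 100 0.19;0 -174 -3 100 0.19;0 -174 -3 100 0.19;0 -174 -3 100 0.19;0 -174 -3 100 0.19"

```text
time_s: 4.1
position: [0.4843, 0.0007, 0.1078]
tcp_rot: [[-0.199, 0.98, 0.002], [0.98, 0.199, -0.001], [-0.001, 0.002, -1.0]]
force: [0.2, 0.3, -1.7]
opening: 0.778
grasp_force: 30.0
```

```bash
python3 - <<'E'
from h import *
s=bot.read_state(); print(s['position'],np.degrees(np.arctan2(s['tcp_rot'][1][1],s['tcp_rot'][0][1])),s['opening'],s['joint_positions'])
b=cap('side','s1'); print(zoom(b,'s1z',190,130,340,270))
E
```

```text
[0.48428592 0.00073614 0.10784092] 11.461816447797222 0.7781565317533049 [-1.31634247e+01  3.02506233e+01  1.08203086e+02  8.23759899e-04
  4.14003006e+01 -2.46257884e+01]
4.285714285714286
```

View pics/s1z.png

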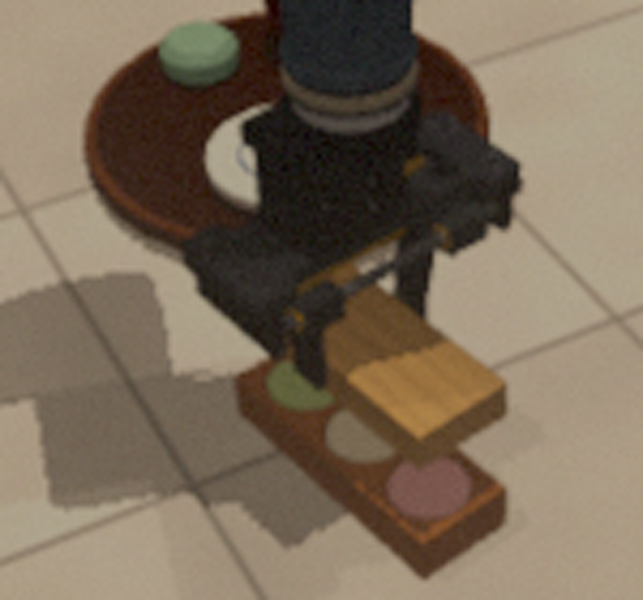

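The board hangs level and square over the mould, aligned along its length. I'll lower it.

drive_tool:
  deltas: "0 0 0 -40 0;0 0 0 -55 0;0 0 0 -61 0;0 0 0 -63 0;0 0 0 -63 0;0 0 0 -63 0"

```text
time_s: 4.75
position: [0.4834, 0.0009, 0.0452]
tcp_rot: [[-0.199, 0.98, 0.002], [0.98, 0.199, -0.0], [-0.001, 0.002, -1.0]]
force: [0.5, -0.2, -1.7]
opening: 0.778
grasp_force: 30.0
```

drive_tool:
  deltas: "0 0 0 -1 0;0 0 0 -1 0;87 0 0 -1 0;87 0 0 -1 0;87 0 0 -1 0;87 0 0 -1 0;87 0 0 -1 0;87 0 0 -1 0;87 4 -20 -1 0;87 8 -40 -10 0;87 14 -70 -30 0;87 15 -72 -31 0"

```text
time_s: 5.95
position: [0.4984, -0.0736, 0.0122]
tcp_rot: [[-0.196, 0.981, 0.001], [0.981, 0.196, -0.001], [-0.001, 0.001, -1.0]]
force: [0.6, -0.6, 0.4]
opening: 0.996
grasp_force: 0.0
```

```bash
python3 - <<'E'
from h import *
s=bot.read_state(); print(s['position'],s['force'],s['opening'])
b=cap('side','s2'); print(zoom(b,'s2z',190,130,340,270))
E
```

```text
[ 0.49843797 -0.07364524  0.01217601] [ 0.63677025 -0.58322853  0.40591744] 0.9963879855035672
4.285714285714286
```

View pics/s2z.png

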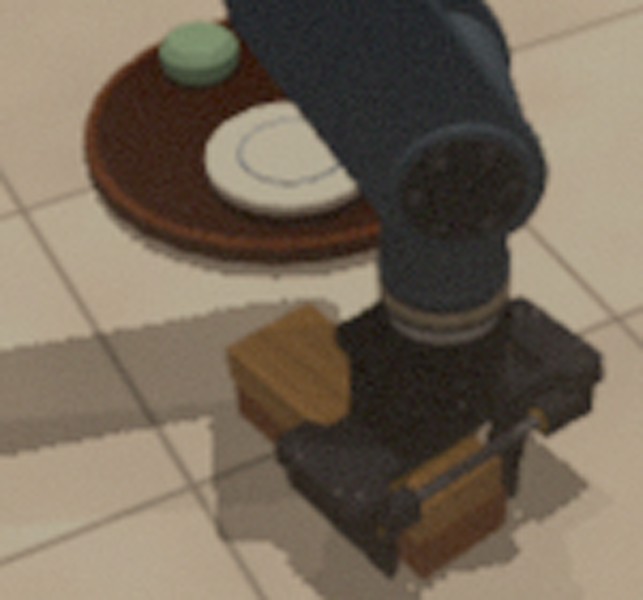

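drive_tool:
  deltas: "87 0 0 2 0;0 0 0 2 0;0 0 0 2 0;0 0 0 2 0;0 0 0 2 0;0 0 0 2 0;0 0 0 2 0;0 0 1 8 0;0 -1 3 16 0;0 -1 5 24 0;0 -2 8 31 0;0 -2 8 31 0"

```text
time_s: 7.2
position: [0.4953, -0.0626, 0.0455]
tcp_rot: [[-0.199, 0.98, 0.001], [0.98, 0.199, -0.0], [-0.001, 0.001, -1.0]]
force: [1.1, 0.4, -5.5]
opening: 0.779
grasp_force: 30.0
```

```bash
python3 - <<'E'
from h import *
s=bot.read_state(); print(s['position'],s['force'],s['moment'],s['opening'])
b=cap('side','s3'); print(zoom(b,'s3z',190,130,340,270))
E
```

```text
[ 0.49525644 -0.0625864   0.04549614] [ 1.10109791  0.43179099 -5.45369176] [-0.51381835 -0.03074143 -0.01308509] 0.7791383777260762
4.285714285714286
```

View pics/s3z.png

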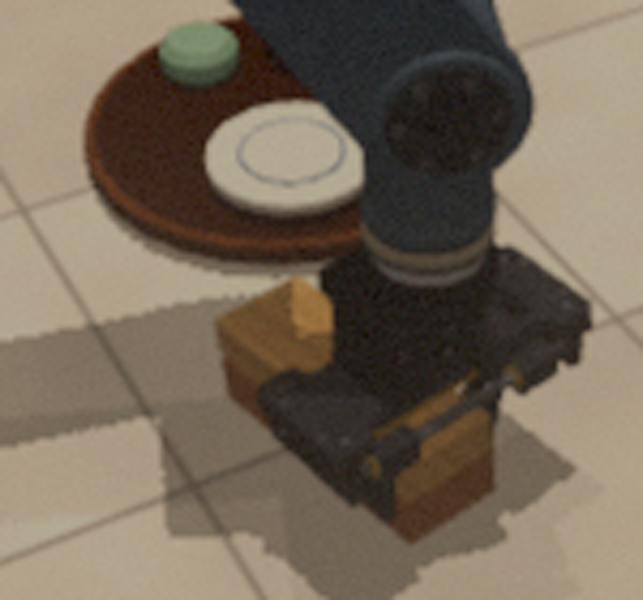

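The force is −5.5 N, which is the full weight. The stack lifted off rigidly, so pad friction is too high for it to pivot. I'll set it back down and test whether a jaw target near 68 mm gives a lighter grip.

drive_tool:
  deltas: "0 1 -4 -20 0;0 2 -8 -28 0;0 2 -8 -31 0;0 2 -8 -31 0;0 2 -8 -31 0;67 2 -8 -31 0;67 2 -8 -31 0;67 2 -8 -31 0;67 2 -8 -31 0"

```text
time_s: 8.15
position: [0.4972, -0.0708, 0.0153]
tcp_rot: [[-0.197, 0.98, -0.0], [0.98, 0.197, 0.001], [0.001, 0.0, -1.0]]
force: [-2.4, 2.1, 13.8]
opening: 0.775
grasp_force: 30.0
```

drive_tool:
  deltas: "67.5 0 0 0 0;67.5 0 0 0 0;67.5 0 0 0 0"

```text
time_s: 8.45
position: [0.4972, -0.0708, 0.0153]
tcp_rot: [[-0.197, 0.98, -0.0], [0.98, 0.197, 0.001], [0.001, 0.0, -1.0]]
force: [-0.9, 1.5, 14.5]
opening: 0.78
grasp_force: 30.0
```

drive_tool:
  deltas: "67.8 0 0 1 0;67.8 0 0 1 0;67.8 0 0 1 0"

```text
time_s: 8.75
position: [0.4972, -0.0708, 0.0152]
tcp_rot: [[-0.198, 0.98, -0.0], [0.98, 0.198, 0.0], [0.0, -0.0, -1.0]]
force: [-1.7, 0.7, 8.1]
opening: 0.783
grasp_force: 7.5
```

drive_tool:
  deltas: "68 0 0 0 0;68 0 0 0 0;68 0 0 0 0"

```text
time_s: 9.05
position: [0.4973, -0.071, 0.0146]
tcp_rot: [[-0.199, 0.98, -0.0], [0.98, 0.199, -0.0], [-0.0, -0.0, -1.0]]
force: [-0.7, 0.9, 3.5]
opening: 0.785
grasp_force: 2.2
```

drive_tool:
  deltas: "68.3 0 0 0 0;68.3 0 0 0 0;68.3 0 0 0 0"

```text
time_s: 9.35
position: [0.4973, -0.071, 0.0143]
tcp_rot: [[-0.199, 0.98, -0.0], [0.98, 0.199, -0.0], [-0.0, -0.0, -1.0]]
force: [-0.1, -0.7, -0.4]
opening: 0.784
grasp_force: 0.2
```

A jaw target just under the width gives a light grip: 67.8 mm gives 7.5 N and 68 mm gives 2.2 N. I'll lift along the arc with about 10 N so the stack can pivot.

drive_tool:
  deltas: "67.7 0 0 0 0;67.7 0 0 0 0;67.7 0 1 5 0;67.7 -1 2 10 0;67.7 -1 3 15 0;67.7 -1 5 20 0;67.7 -1 7 25 0;67.7 -2 8 29 0;67.7 -2 10 34 0;67.7 -3 12 39 0;67.7 -3 14 43 0;67.7 -3 14 43 0"

```text
time_s: 10.55
position: [0.4943, -0.0566, 0.0581]
tcp_rot: [[-0.199, 0.98, 0.0], [0.98, 0.199, -0.0], [-0.0, 0.0, -1.0]]
force: [0.6, -1.4, -1.6]
opening: 0.783
grasp_force: 10.5
```

```bash
python3 - <<'E'
from h import *
s=bot.read_state(); print(s['position'],s['force'],s['moment'],s['opening'],s['grasp_force'])
b=cap('side','s4'); print(zoom(b,'s4z',190,130,340,270))
E
```

```text
[ 0.49429555 -0.05661375  0.05813832] [ 0.55739683 -1.39211435 -1.62071061] [-0.12756     0.03513544 -0.00204041] 0.7827214142683151 10.467369950765715
4.285714285714286
```

View pics/s4z.png

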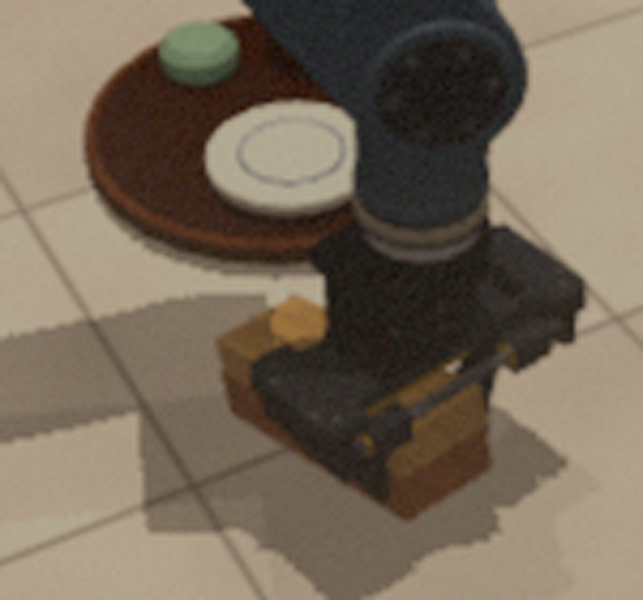

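The picture shows the stack closed and tilted about 15° with its far end on the shelf. I'll continue the arc.

drive_tool:
  deltas: "67.7 -1 3 7 0;67.7 -1 7 13 0;67.7 -2 11 20 0;67.7 -3 15 26 0;67.7 -4 20 32 0;67.7 -5 24 38 0;67.7 -6 30 43 0;67.7 -7 35 49 0;67.7 -8 40 54 0;67.7 -9 46 59 0;67.7 -10 52 63 0;67.7 -12 58 68 0"

```text
time_s: 11.8
position: [0.4824, 0.0016, 0.1258]
tcp_rot: [[-0.198, 0.98, 0.0], [0.98, 0.198, 0.0], [0.0, 0.0, -1.0]]
force: [0.2, -0.1, -5.0]
opening: 0.783
grasp_force: 10.5
```

```bash
python3 - <<'E'
from h import *
s=bot.read_state(); print(s['position'],s['force'],s['moment'],s['opening'],s['grasp_force'])
b=cap('side','s5'); print(zoom(b,'s5z',190,110,340,250))
E
```

```text
[0.48237183 0.00164732 0.1258357 ] [ 0.19229243 -0.079447   -4.98730258] [-0.29290177 -0.07944106 -0.03241586] 0.7826389888008792 10.521627646812703
4.285714285714286
```

View pics/s5z.png

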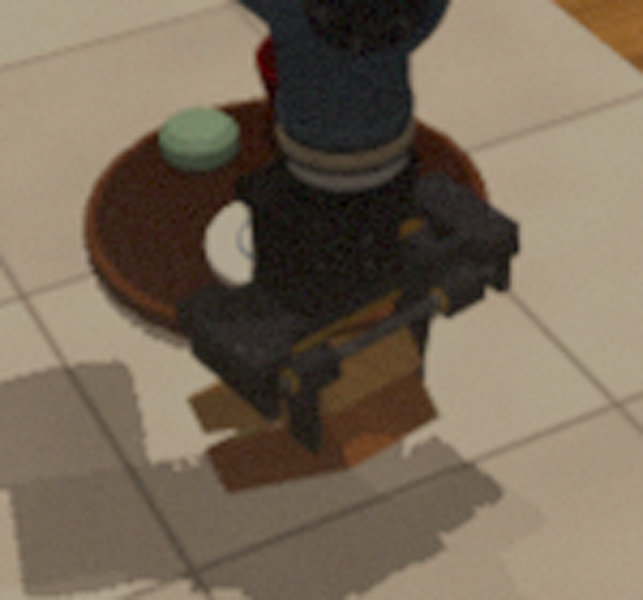

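The picture shows the mould tilted further than the board, with a wedge gap at the far end and the far end off the shelf. I'll go back down the arc to close it, then use a lighter grip.

drive_tool:
  deltas: "67.7 2 -12 -9 0;67.7 4 -23 -19 0;67.7 7 -34 -30 0;67.7 9 -43 -42 0;67.7 9 -43 -42 0;67.9 9 -43 -42 0;67.9 9 -43 -42 0;67.9 9 -43 -42 0"

```text
time_s: 12.65
position: [0.4915, -0.0419, 0.0839]
tcp_rot: [[-0.199, 0.98, 0.001], [0.98, 0.199, -0.001], [-0.001, 0.0, -1.0]]
force: [0.3, -1.1, -2.2]
opening: 0.778
grasp_force: 3.6
```

```bash
python3 - <<'E'
from h import *
s=bot.read_state(); print(s['position'],s['force'],s['moment'],s['opening'],s['grasp_force'])
b=cap('side','s6'); print(zoom(b,'s6z',190,110,340,250))
E
```

```text
[ 0.4914608  -0.04193333  0.08393982] [ 0.27056905 -1.06970426 -2.22887974] [-0.37326506  0.17825841  0.12164697] 0.778251998896876 3.641687015062871
4.285714285714286
```

View pics/s6z.png

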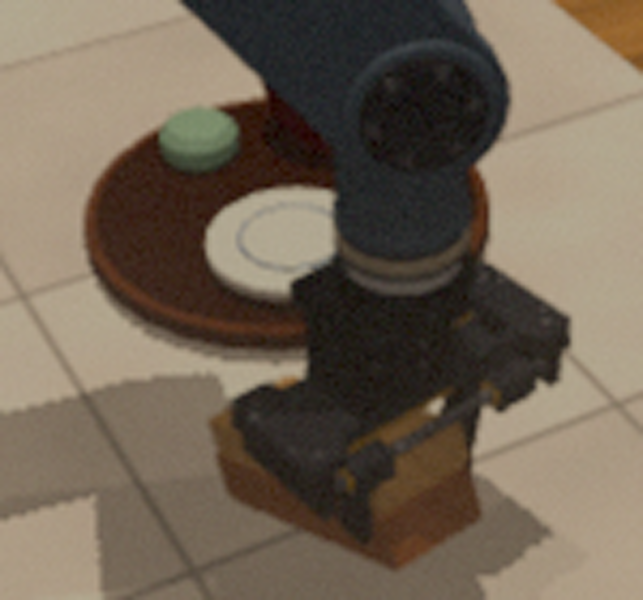

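The gap is closed again, with the grip at 3.6 N. I'll continue gently.

drive_tool:
  deltas: "67.9 -1 3 4 0;67.9 -1 6 8 0;67.9 -2 9 12 0;67.9 -3 12 16 0;67.9 -3 16 19 0;67.9 -4 19 23 0;67.9 -5 23 26 0;67.9 -5 26 29 0;67.9 -6 30 33 0;67.9 -6 30 33 0"

```text
time_s: 13.7
position: [0.4851, -0.0111, 0.117]
tcp_rot: [[-0.199, 0.98, -0.0], [0.98, 0.199, 0.0], [0.0, 0.0, -1.0]]
force: [0.8, -0.4, -2.1]
opening: 0.777
grasp_force: 3.3
```

```bash
python3 - <<'E'
from h import *
s=bot.read_state(); print(s['position'],s['force'],s['moment'],s['opening'],s['grasp_force'])
b=cap('side','s7'); print(zoom(b,'s7z',190,110,340,250))
E
```

```text
[ 0.48509025 -0.01110296  0.11699628] [ 0.75514554 -0.39384227 -2.13707053] [-0.13078655  0.04151153 -0.01218172] 0.7772543428271307 3.2713545204751426
4.285714285714286
```

View pics/s7z.png

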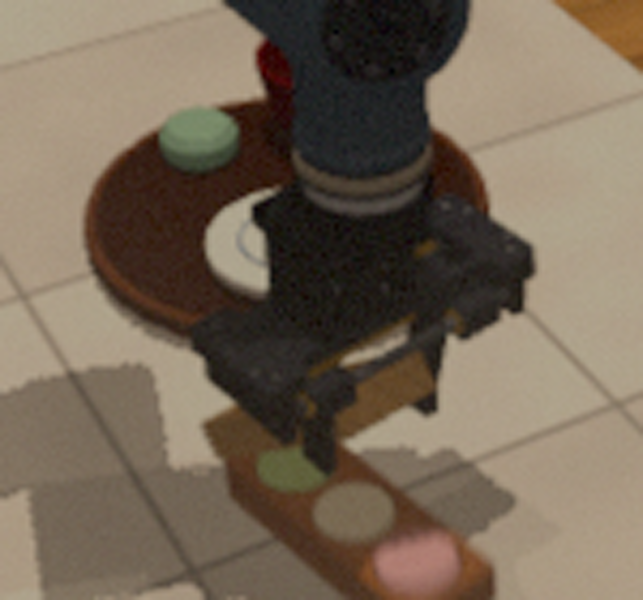

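The picture shows the mould slipping out of the light grip and falling back with its sweets, while the board is still held. I'll clamp the board, let the mould settle and look.

drive_tool:
  deltas: "60 0 0 0 0;60 0 0 0 0;60 0 0 0 0;60 0 0 20 0;60 0 0 60 0;60 60 60 100 0;60 100 60 130 0;60 150 60 130 0;60 170 60 130 0;60 170 60 130 0;60 170 60 130 0;60 170 60 130 0"

```text
time_s: 14.95
position: [0.6533, 0.0479, 0.2451]
tcp_rot: [[-0.199, 0.98, -0.004], [0.98, 0.199, -0.0], [0.001, -0.004, -1.0]]
force: [-0.2, -0.5, -1.7]
opening: 0.779
grasp_force: 30.0
```

```bash
python3 - <<'E'
from h import *
s=bot.read_state(); print(s['position'],s['force'],s['opening'])
b=cap('side','s8'); a=cap('top','t8')
A=cv2.resize(b[110:290,180:360],(500,500),interpolation=cv2.INTER_CUBIC)
B=cv2.resize(a[130:280,220:370],(500,500),interpolation=cv2.INTER_CUBIC)
C=cv2.resize(np.hstack([A,B]),(800,400)); cv2.imwrite('pics/c8.png',C[:,:,::-1])
E
```

```text
[0.65331957 0.04789585 0.24510755] [-0.17404116 -0.46218603 -1.66215436] 0.7787174457903014
```

View pics/c8.png

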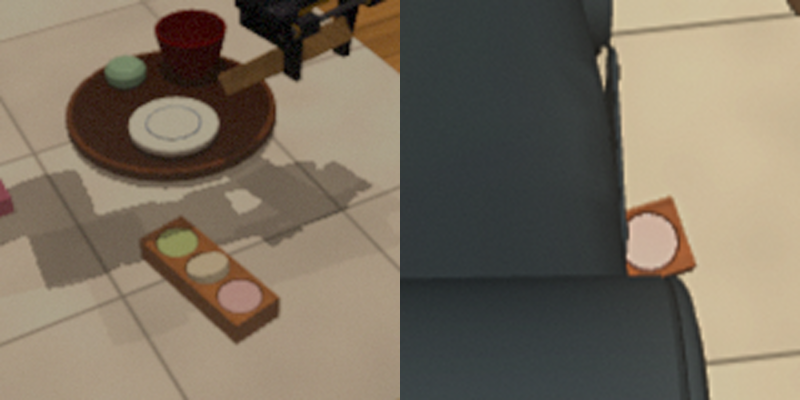

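The crop shows the mould upright on the shelf. Green and pink are seated, and the cream one at (208,265) seems tilted in its hollow. I'll park the board first, then look straight down.

drive_tool:
  deltas: "60 7 -50 0 0;60 7 -98 0 0;60 7 -98 -50 0;60 7 -98 -80 0;60 7 -98 -100 0;60 7 -98 -115 0;60 7 -98 -130 0;60 7 -98 -145 0;60 7 -98 -160 0;60 7 -98 -175 0;60 7 -98 -190 0;60 7 -98 -200 0"

```text
time_s: 16.25
position: [0.6636, -0.0506, 0.0466]
tcp_rot: [[-0.198, 0.98, 0.003], [0.98, 0.198, -0.001], [-0.001, 0.003, -1.0]]
force: [0.6, -1.8, 4.0]
opening: 0.777
grasp_force: 30.0
```

drive_tool:
  deltas: "60 0 0 -15 0;60 0 0 -25 0;60 0 0 -35 0;60 0 0 -40 0;60 0 0 -40 0;87 0 0 -40 0;87 0 0 -40 0;87 0 0 -40 0;87 0 0 -40 0;87 0 0 -40 0"

```text
time_s: 17.25
position: [0.6624, -0.0498, 0.0068]
tcp_rot: [[-0.199, 0.98, 0.0], [0.98, 0.199, -0.0], [-0.0, 0.0, -1.0]]
force: [0.5, 0.3, 0.3]
opening: 0.992
grasp_force: 0.0
```

drive_tool:
  deltas: "87 0 0 50 0;87 0 0 100 0;87 0 0 150 0;87 -40 -40 180 0;87 -80 -80 180 0;87 -120 -120 180 0;87 -160 -160 180 0;87 -200 -200 180 0;87 -200 -240 180 0;87 -200 -240 180 0;87 -200 -240 180 0"

```text
time_s: 18.35
position: [0.4613, -0.2934, 0.187]
tcp_rot: [[-0.194, 0.981, 0.001], [0.981, 0.194, -0.002], [-0.002, 0.001, -1.0]]
force: [-0.7, 0.8, 0.1]
opening: 0.997
grasp_force: 0.0
```

```bash
python3 - <<'E'
from h import *
s=bot.read_state(); print(s['position'],s['force'],s['opening'],s['time_s'])
b=cap('side','s9'); a=cap('top','t9')
A=cv2.resize(b[140:290,200:350],(500,500),interpolation=cv2.INTER_CUBIC)
B=cv2.resize(a[130:280,220:370],(500,500),interpolation=cv2.INTER_CUBIC)
C=cv2.resize(np.hstack([A,B]),(800,400)); cv2.imwrite('pics/c9.png',C[:,:,::-1])
E
```

```text
[ 0.46133899 -0.29338358  0.18697101] [-0.68136348  0.79953417  0.12376488] 0.9973957665694604 18.35
```

View pics/c9.png

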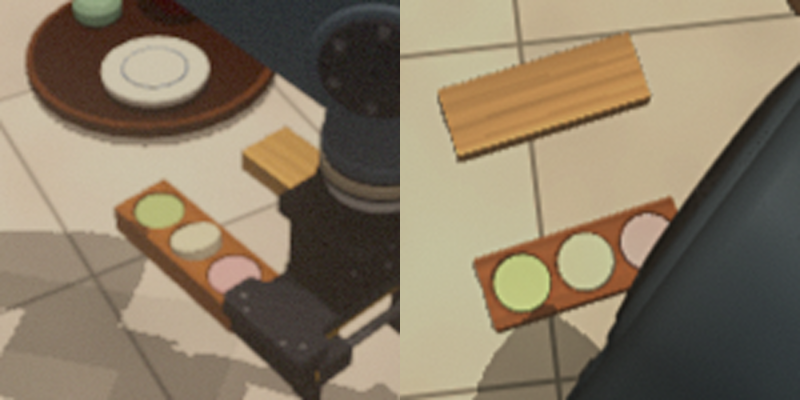

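Cream is propped slightly out of its hollow: in the side crop its near rim shows at (197,240). Green (522,283) and pink (645,240) are seated. I'll measure, then press cream in with closed fingertips.

```bash
python3 - <<'E'
from h import *
k=400/150
T=lambda c:(np.array(c,float)-[400,0])/k+[220,130]
def rect(n,c,z):
    P=ray('top',T(c),z)[:,:2]; P=np.vstack([P,P[0]+P[2]-P[1]]) if len(P)==3 else P
    print(n,P.mean(0).round(4),[round(np.linalg.norm(P[i]-P[i-1]),4) for i in range(4)],np.degrees(np.arctan2(*(P[0]-P[3] if 0 else (P[0]-P[1]))[::-1])).round(1))
rect('board',[(438,93),(629,35),(650,97),(460,155)],.028)
P=ray('top',T([(672,197),(474,262),(497,331)]),.034)[:,:2]
c=(P[0]+P[2])/2; print('mould',c,np.linalg.norm(P[0]-P[1]),np.linalg.norm(P[1]-P[2]),np.degrees(np.arctan2(*(P[1]-P[0])[::-1])))
print('green,cream',ray('top',T([(522,283)]),.033)[:,:2].round(4),ray('top',T([(585,262)]),.037)[:,:2].round(4))
# side view: precise ellipse of sweets
b=cv2.imread('pics/s9.png'); 
S=lambda c:np.array(c,float)/400*150+[200,140]
print('side: green',ray('side',S([(159,211)]),.033)[:,:2].round(4),'cream',ray('side',S([(197,238)]),.038)[:,:2].round(4))
E
```

```text
board [0.6425 0.0247] [np.float64(0.0637), np.float64(0.1888), np.float64(0.0641), np.float64(0.1858)] 101.2
mould [0.47861427 0.00575171] 0.1900542124244296 0.06593466489083252 101.99541974113859
green,cream [[0.4673 0.0648]] [[0.4793 0.0062]]
side: green [[0.4695 0.06  ]] cream [[0.4838 0.0011]]
```

drive_tool:
  deltas: "0 4 50 0 0;0 8 100 0 0;0 12 150 0 0;0 15 200 0 0;0 17 250 0 0;0 17 293 0 0;0 17 293 -50 0;0 17 293 -100 0;0 17 293 -120 0;0 17 293 -130 0;0 17 293 -136 0;0 17 293 -141 0"

```text
time_s: 19.65
position: [0.4801, 0.0035, 0.0459]
tcp_rot: [[-0.199, 0.98, 0.002], [0.98, 0.199, -0.0], [-0.001, 0.002, -1.0]]
force: [-0.4, -0.5, 0.8]
opening: 0.028
grasp_force: 0.0
```

drive_tool:
  deltas: "0 0 0 -3 0;0 0 0 -6 0;0 0 0 -9 0;0 0 0 -12 0;0 0 0 -12 0"

```text
time_s: 20.15
position: [0.4795, 0.003, 0.0337]
tcp_rot: [[-0.198, 0.98, 0.0], [0.98, 0.198, -0.0], [-0.0, 0.0, -1.0]]
force: [-0.3, -0.2, 0.1]
opening: 0.009
grasp_force: 0.0
```

drive_tool:
  deltas: "0 0 0 -2 0;0 0 0 -2 0;0 0 0 -2 0"

```text
time_s: 20.45
position: [0.4796, 0.003, 0.0333]
tcp_rot: [[-0.199, 0.98, 0.001], [0.98, 0.199, -0.0], [-0.001, 0.001, -1.0]]
force: [-3.7, 0.2, 18.2]
opening: 0.003
grasp_force: 9.1
```

drive_tool:
  deltas: "0 0 0 50 0;0 0 0 100 0;0 90 -50 120 0;0 140 -100 120 0;0 170 -140 120 0;0 170 -160 120 0;0 170 -160 120 0"

```text
time_s: 21.15
position: [0.6512, -0.1595, 0.1517]
tcp_rot: [[-0.198, 0.98, 0.002], [0.98, 0.198, -0.001], [-0.001, 0.001, -1.0]]
force: [0.1, -0.2, -0.6]
opening: 0.008
grasp_force: 0.0
```

```bash
python3 - <<'E'
from h import *
s=bot.read_state(); print(s['position'])
b=cap('side','s10'); a=cap('top','t10')
A=cv2.resize(b[170:270,230:330],(600,600),interpolation=cv2.INTER_CUBIC)
cv2.imwrite('pics/c10.png',A[:,:,::-1])
E
```

```text
[ 0.65119016 -0.15949359  0.15165496]
```

View pics/c10.png

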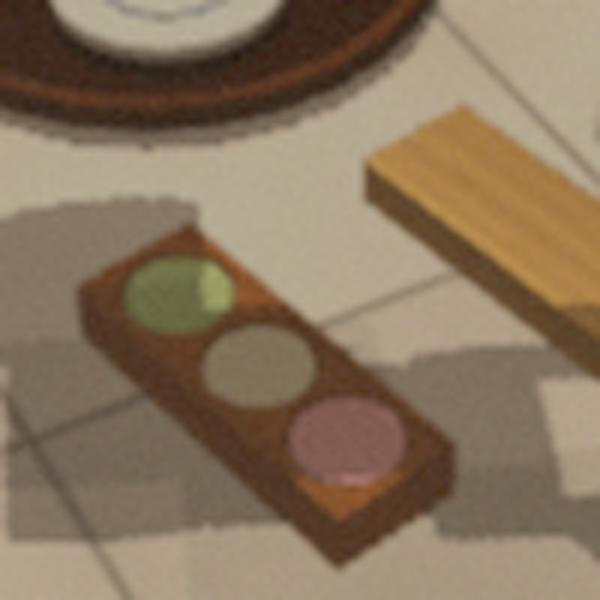

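All three sweets sit flush now. At z=33.3 mm the fingertips met 18 N, so cream is seated. I'll locate mould and board numerically.

```bash
cat >> h.py <<'E'
def segs(im,lo,hi,amin=60,roi=None):
    hsv=cv2.cvtColor(np.ascontiguousarray(im),cv2.COLOR_RGB2HSV); m=cv2.inRange(hsv,np.array(lo),np.array(hi))
    if roi: z=np.zeros_like(m); z[roi[1]:roi[3],roi[0]:roi[2]]=1; m*=z
    m=cv2.morphologyEx(m,cv2.MORPH_CLOSE,np.ones((3,3)))
    n,l,st,c=cv2.connectedComponentsWithStats(m)
    return [(int(st[i,4]),c[i].round(1).tolist(),st[i,:4].tolist(),np.argwhere(l==i)[:,::-1]) for i in range(1,n) if st[i,4]>=amin]
E
python3 - <<'E'
from h import *
a=cv2.imread('pics/t10.png')[:,:,::-1].copy(); b=cv2.imread('pics/s10.png')[:,:,::-1].copy()
hs=cv2.cvtColor(a,cv2.COLOR_RGB2HSV); print(hs[::1][175:265:9,235:350:10].tolist()[0:0])
for n,im,roi in(('top',a,(220,125,370,270)),('side',b,(220,160,360,290))):
    for nm,lo,hi in(('board',(13,115,70),(19,200,255)),('mould',(0,140,20),(12,255,220)),('grn',(27,80,60),(40,200,255))):
        for s in segs(im,lo,hi,60,roi):
            r=cv2.minAreaRect(s[3].astype(np.float32)); print(n,nm,s[:3],np.round(r[0],1),np.round(r[1],1),round(r[2],1))
S=lambda c:np.array(c,float)/6+[230,170]
P=ray('side',S([(190,228),(80,290),(340,515),(455,450)]),.034)[:,:2]; print('mould side',P.mean(0),[np.linalg.norm(P[i]-P[i-1]).round(3) for i in range(4)],np.degrees(np.arctan2(*(P[1]-P[2])[::-1])))
print('sweets side',ray('side',S([(180,294),(260,366),(347,440)]),.033)[:,:2].round(4).tolist())
E
```

```text
[]
side board (1369, [321.2, 211.6], [291, 188, 61, 48]) [320.7 211.2] [64.6 23.8] 36.9
side board (896, [273.9, 237.3], [243, 208, 63, 56]) [273.8 234.6] [68.3 27.8] 41.2
side mould (964, [262.4, 172.9], [220, 160, 84, 30]) [261.5 174.5] [83. 29.] 0.0
side mould (452, [276.0, 240.4], [245, 214, 60, 46]) [273.3 234.7] [65.7 25.9] 39.8
side grn (161, [259.4, 218.5], [251, 213, 18, 12]) [259.5 218.5] [11. 17.] 90.0
mould side [ 4.81664705e-01 -2.92000849e-05] [np.float64(0.188), np.float64(0.065), np.float64(0.184), np.float64(0.062)] 102.39282518181206
sweets side [[0.4706, 0.06], [0.4815, 0.0003], [0.4939, -0.0582]]
```

drive_tool:
  deltas: "87 -40 -50 30 0;87 -80 -100 30 0;87 -120 -150 30 0;87 -160 -200 30 0;87 -200 -250 30 0;87 -230 -300 30 0;87 -250 -330 30 0;87 -250 -330 30 0;87 -250 -330 30 0"

```text
time_s: 22.15
position: [0.3963, -0.4899, 0.1813]
tcp_rot: [[-0.195, 0.981, -0.001], [0.981, 0.195, -0.001], [-0.001, -0.001, -1.0]]
force: [0.3, -0.2, -0.6]
opening: 0.74
grasp_force: 0.0
```

```bash
cat >> h.py <<'E'
def fit(im,n,lo,hi,z,roi,dims=None):
    out=[]
    for s in segs(im,lo,hi,150,roi):
        r=cv2.minAreaRect(s[3].astype(np.float32)); c=cv2.boxPoints(r); P=ray(n,c,z)[:,:2]
        e=[np.linalg.norm(P[i]-P[i-1]) for i in range(4)]; d=P[0]-P[3] if e[0]>e[1] else P[1]-P[0]
        out.append((s[0],P.mean(0).round(4).tolist(),np.round(e[:2],4).tolist(),round(float(np.degrees(np.arctan2(d[1],d[0]))%180),1)))
    return out
E
python3 - <<'E'
from h import *
s=bot.read_state(); print(s['position'])
a=cap('top','t11'); roi=(220,125,370,270)
hs=cv2.cvtColor(a.copy(),cv2.COLOR_RGB2HSV)
print(hs[160,281],hs[248,262],hs[200,240])
print('board',fit(a,'top',(11,125,100),(20,220,255),.028,roi)); print('mould',fit(a,'top',(0,130,20),(14,255,200),.034,roi))
for nm,lo,hi in(('grn',(27,70,60),(40,200,255)),):
    for q in segs(a,lo,hi,100,roi): print(nm,q[:3],ray('top',[q[1]],.033)[:,:2])
cv2.imwrite('pics/x.png',0*a)
cir=cv2.HoughCircles(cv2.cvtColor(a[190:270,230:350].copy(),cv2.COLOR_RGB2GRAY),cv2.HOUGH_GRADIENT,1,15,param1=100,param2=10,minRadius=9,maxRadius=13)
print(cir)
if cir is not None: print(ray('top',cir[0,:,:2]+[230,190],.033)[:,:2].round(4).tolist())
E
```

```text
[ 0.39632835 -0.48994378  0.18126814]
[ 16 147 170] [ 11 163 127] [ 24  55 175]
board [(1958, [0.6444, 0.0259], [0.0675, 0.1902], 101.7), (939, [0.4817, 0.0069], [0.0671, 0.1922], 102.0)]
mould [(1050, [0.4798, 0.0068], [0.0685, 0.191], 101.8)]
grn (356, [265.3, 235.8], [255, 225, 21, 22]) [[0.46818582 0.06576643]]
[[[59.5 38.5 10.8]
  [35.5 45.5 10.6]
  [82.5 30.5  9.6]]]
[[0.4793, 0.0058], [0.4689, 0.0652], [0.4925, -0.0518]]
```

drive_tool:
  deltas: "87 247 515 0 0.01;87 247 515 0 0.01;87 247 515 0 0.01;87 247 515 0 0.01;87 247 515 0 0.01;87 247 515 0 0.01;87 247 515 0 0.01;87 247 515 0 0.01;87 247 515 0 0.01;87 247 515 0 0.01;87 247 515 0 0.01;87 247 515 0 0.01"

```text
time_s: 23.4
position: [0.6464, 0.0348, 0.1813]
tcp_rot: [[-0.214, 0.977, -0.0], [0.977, 0.214, 0.002], [0.002, 0.0, -1.0]]
force: [-0.5, -0.4, -0.6]
opening: 1.0
grasp_force: 0.0
```

drive_tool:
  deltas: "87 0 0 -50 0;87 0 0 -100 0;87 0 0 -110 0;87 0 0 -110 0;87 0 0 -110 0"

```text
time_s: 23.9
position: [0.6475, 0.0284, 0.0733]
tcp_rot: [[-0.209, 0.978, 0.003], [0.978, 0.209, -0.0], [-0.001, 0.003, -1.0]]
force: [1.0, 0.8, 0.4]
opening: 1.001
grasp_force: 0.0
```

drive_tool:
  deltas: "87 -4 -3 -30 0;87 -4 -3 -50 0;87 -4 -3 -66 0;87 -4 -3 -66 0;0 -4 -3 -66 0;0 -4 -3 -66 0;0 -4 -3 -66 0;0 -4 -3 -66 0;0 -4 -3 -66 0;0 -4 -3 -66 0"

```text
time_s: 24.9
position: [0.644, 0.0251, 0.007]
tcp_rot: [[-0.208, 0.978, 0.004], [0.978, 0.208, -0.0], [-0.001, 0.004, -1.0]]
force: [1.0, 0.3, 6.4]
opening: 0.78
grasp_force: 30.0
```

drive_tool:
  deltas: "0 0 0 40 0;0 0 0 80 0;0 -45 -5 80 0;0 -90 -10 80 0;0 -135 -15 80 0;0 -165 -19 80 0;0 -165 -19 80 0;0 -165 -19 80 0;0 -165 -19 60 0;0 -165 -19 45 0;0 -165 -19 40 0;0 -165 -19 40 0"

```text
time_s: 26.1
position: [0.4781, 0.0061, 0.0448]
tcp_rot: [[-0.209, 0.978, -0.0], [0.978, 0.209, 0.0], [0.0, -0.0, -1.0]]
force: [-0.5, -0.6, -1.1]
opening: 0.779
grasp_force: 30.0
```

drive_tool:
  deltas: "0 0 0 -3 0;0 0 0 -5 0;0 0 0 -5 0;87 0 0 -5 0;87 0 0 -5 0;87 0 0 -5 0;87 0 0 -5 0;87 0 0 -5 0;87 4 -20 -5 0;87 8 -40 -5 0;87 13 -60 -15 0;87 17 -81 -30 0"

```text
time_s: 27.3
position: [0.4954, -0.0758, 0.0159]
tcp_rot: [[-0.209, 0.978, 0.002], [0.978, 0.209, -0.001], [-0.001, 0.002, -1.0]]
force: [-0.5, 0.3, -0.7]
opening: 1.002
grasp_force: 0.0
```

drive_tool:
  deltas: "87 0 0 -8 0;87 0 0 -8 0;60 0 0 -8 0;60 0 0 -8 0;60 0 0 -8 0;60 0 0 -8 0;60 0 0 -8 0"

```text
time_s: 28.0
position: [0.495, -0.0744, 0.0081]
tcp_rot: [[-0.208, 0.978, 0.001], [0.978, 0.208, -0.0], [-0.0, 0.001, -1.0]]
force: [0.7, 3.1, 2.2]
opening: 0.778
grasp_force: 29.8
```

drive_tool:
  deltas: "70 0 0 0 0;70 0 0 -4 0;67.8 0 0 -4 0;67.8 0 0 -4 0;67.8 0 0 0 0;67.8 0 1 4 0;67.8 -1 3 11 0;67.8 -1 5 19 0;67.8 -1 7 27 0;67.8 -2 9 34 0;67.8 -2 12 41 0;67.8 -2 12 41 0"

```text
time_s: 29.2
position: [0.4924, -0.0626, 0.0497]
tcp_rot: [[-0.21, 0.978, 0.001], [0.978, 0.21, -0.001], [-0.001, 0.001, -1.0]]
force: [0.0, 0.3, -2.7]
opening: 0.782
grasp_force: 9.5
```

```bash
cat > gap.py <<'E'
import sys
from h import *
# sample side face (facing camera) of tilted stack; theta deg, gripper pose gives position
th=np.radians(float(sys.argv[1])); r=float(sys.argv[2]); h=float(sys.argv[3]); nm=sys.argv[4]
s=bot.read_state(); p=np.array(s['position'])+[0,0,.019]; y=np.array(s['tcp_rot'])[:,1]
w=np.array([y[0],y[1],0]); w/=np.linalg.norm(w); u=np.array([-w[1],w[0],0]); k=np.array([0,0,1.])
print(p.round(4),np.round(s['force'],1),np.round(s['moment'],2),round(s['opening']*87,1),round(s['grasp_force'],1),s['time_s'])
a=u*np.cos(th)-k*np.sin(th); n=u*np.sin(th)+k*np.cos(th)
print('far bottom corner z',(p+a*r/1e3-n*h/1e3)[2].round(4))
b=cap('side',nm); hs=cv2.cvtColor(b.copy(),cv2.COLOR_RGB2HSV)
for d in (12,35,60,90):
    row=[]
    for z in range(-8,72,4):
        q=proj('side',[p+a*(r-d)/1e3+n*(z-h)/1e3-w*.034])[0]; H=hs[int(round(q[1])),int(round(q[0]))]; row.append('%d:%d/%d/%d'%(z,*H))
    print(d,' '.join(row))
E
python3 gap.py 15 178 23 s12
```

```text
[ 0.4924 -0.0626  0.0687] [ 0.   0.3 -2.7] [-0.17  0.    0.02] 68.0 9.5 29.2
far bottom corner z 0.0004
12 -8:16/68/117 -4:15/74/111 0:14/77/106 4:13/107/88 8:14/146/77 12:15/129/85 16:14/134/80 20:9/126/77 24:11/121/82 28:11/126/77 32:15/138/83 36:16/119/94 40:16/136/92 44:16/138/89 48:15/129/93 52:15/133/88 56:15/134/93 60:17/131/111 64:16/84/122 68:19/66/131
35 -8:15/63/121 -4:15/64/120 0:14/71/108 4:12/112/89 8:14/139/81 12:13/128/74 16:10/139/77 20:12/143/75 24:11/156/72 28:12/151/76 32:13/130/86 36:16/136/94 40:15/133/90 44:15/139/86 48:14/132/89 52:17/158/87 56:17/140/93 60:16/149/106 64:16/151/108 68:18/153/108
60 -8:17/63/93 -4:16/65/118 0:15/78/108 4:14/107/79 8:11/136/75 12:12/92/50 16:5/71/47 20:13/102/45 24:14/106/53 28:14/56/50 32:10/53/43 36:11/56/50 40:13/49/47 44:8/61/46 48:16/109/68 52:15/136/86 56:16/140/95 60:17/149/101 64:15/148/110 68:16/143/105
90 -8:16/63/110 -4:14/69/89 0:16/72/88 4:14/75/58 8:18/75/41 12:15/71/43 16:15/78/46 20:22/64/44 24:3/52/44 28:16/60/47 32:14/56/50 36:6/48/53 40:12/48/53 44:9/45/57 48:19/53/53 52:19/43/48 56:3/58/44 60:16/61/46 64:25/79/42 68:16/117/74
```

No gap, the pivot is on the shelf and Fz = −2.7 N (half the weight). I'll continue.

drive_tool:
  deltas: "67.8 -1 2 5 0;67.8 -1 4 10 0;67.8 -1 6 14 0;67.8 -2 9 19 0;67.8 -2 11 24 0;67.8 -3 14 28 0;67.8 -4 17 33 0;67.8 -4 20 37 0;67.8 -5 23 41 0;67.8 -5 23 41 0"

```text
time_s: 30.25
position: [0.4875, -0.0395, 0.0902]
tcp_rot: [[-0.209, 0.978, 0.001], [0.978, 0.209, -0.0], [-0.0, 0.001, -1.0]]
force: [-0.1, -1.5, -1.9]
opening: 0.781
grasp_force: 8.4
```

```bash
python3 gap.py 30 178 23 s13
```

```text
[ 0.4875 -0.0395  0.1092] [-0.1 -1.5 -1.9] [-0.25 -0.05 -0.04] 67.9 8.4 30.25
far bottom corner z 0.0002
12 -8:16/64/115 -4:15/72/110 0:14/88/96 4:12/134/78 8:13/146/75 12:11/136/75 16:10/140/73 20:12/154/71 24:15/160/70 28:10/154/76 32:14/145/81 36:14/122/98 40:16/117/96 44:15/97/103 48:17/135/91 52:17/98/101 56:18/127/92 60:14/87/111 64:16/76/124 68:17/67/129
35 -8:16/66/116 -4:19/80/109 0:13/91/95 4:12/117/76 8:14/170/69 12:15/152/72 16:13/136/73 20:9/135/72 24:12/133/73 28:14/168/70 32:15/152/77 36:15/139/86 40:16/135/89 44:18/139/88 48:15/142/88 52:15/135/89 56:16/135/91 60:15/146/98 64:18/163/102 68:17/88/116
60 -8:14/63/118 -4:17/78/105 0:12/98/94 4:12/155/74 8:15/159/77 12:12/156/72 16:12/145/72 20:14/149/72 24:12/145/72 28:14/177/72 32:12/149/77 36:15/141/85 40:14/131/78 44:14/111/55 48:14/116/57 52:15/133/67 56:14/114/65 60:16/141/83 64:15/87/41 68:16/115/62
90 -8:15/63/113 -4:17/64/116 0:11/124/80 4:13/157/73 8:12/159/74 12:11/138/76 16:10/168/70 20:12/160/75 24:13/144/69 28:11/133/48 32:6/67/38 36:20/62/37 40:4/124/35 44:23/75/41 48:8/72/39 52:12/69/37 56:18/64/40 60:175/36/42 64:21/42/43 68:10/46/50
```

drive_tool:
  deltas: "67.8 -1 3 4 0;67.8 -1 6 8 0;67.8 -2 10 12 0;67.8 -3 13 16 0;67.8 -4 17 19 0;67.8 -4 21 23 0;67.8 -5 24 26 0;67.8 -6 28 30 0;67.8 -7 32 33 0;67.8 -7 32 33 0"

```text
time_s: 31.3
position: [0.4803, -0.0073, 0.123]
tcp_rot: [[-0.209, 0.978, 0.0], [0.978, 0.209, 0.0], [0.0, 0.0, -1.0]]
force: [0.2, -0.3, -2.8]
opening: 0.782
grasp_force: 9.2
```

```bash
python3 gap.py 45 178 23 s14
```

```text
[ 0.4803 -0.0073  0.142 ] [ 0.2 -0.3 -2.8] [-0.16  0.03  0.  ] 68.0 9.2 31.3
far bottom corner z -0.0001
12 -8:14/63/117 -4:16/65/114 0:15/77/100 4:14/133/73 8:13/151/76 12:12/156/72 16:10/138/70 20:14/154/68 24:13/142/72 28:12/154/73 32:13/143/80 36:16/83/129 40:16/112/109 44:20/79/133 48:18/63/154 52:16/121/101 56:16/87/129 60:17/74/149 64:18/74/152 68:19/55/173
35 -8:16/68/116 -4:17/68/112 0:11/88/98 4:12/152/74 8:9/136/73 12:11/149/72 16:15/154/71 20:12/149/70 24:14/160/70 28:14/151/71 32:12/136/73 36:16/148/88 40:17/135/85 44:15/140/89 48:16/141/85 52:15/132/85 56:15/138/85 60:17/120/108 64:18/67/155 68:19/51/171
60 -8:17/65/113 -4:15/70/113 0:13/114/83 4:12/147/73 8:11/140/73 12:12/140/73 16:11/142/70 20:13/154/71 24:11/155/69 28:12/165/68 32:16/152/74 36:16/146/84 40:17/130/88 44:14/142/86 48:15/132/81 52:14/127/84 56:14/137/82 60:14/147/90 64:18/84/136 68:20/52/172
90 -8:17/59/117 -4:15/67/107 0:14/118/84 4:11/143/75 8:11/159/72 12:13/153/70 16:13/142/72 20:10/159/69 24:12/140/71 28:11/140/69 32:14/126/81 36:16/155/82 40:15/136/86 44:16/140/82 48:16/142/81 52:15/138/83 56:15/122/69 60:15/141/67 64:13/135/34 68:20/82/28
```

```bash
cat > ends.py <<'E'
import sys
from h import *
th=np.radians(float(sys.argv[1])); r=float(sys.argv[2]); h=float(sys.argv[3]); nm=sys.argv[4]
s=bot.read_state(); p=np.array(s['position'])+[0,0,.019]; y=np.array(s['tcp_rot'])[:,1]
w=np.array([y[0],y[1],0]); w/=np.linalg.norm(w); u=np.array([-w[1],w[0],0]); k=np.array([0,0,1.])
a=u*np.cos(th)-k*np.sin(th); n=u*np.sin(th)+k*np.cos(th)
b=cv2.imread('pics/%s.png'%nm)[:,:,::-1].copy() if len(sys.argv)<6 else cap('side',nm); hs=cv2.cvtColor(b,cv2.COLOR_RGB2HSV).astype(np.float32)
for z in (10,20,42,50,56):
    q=np.array([proj('side',[p+a*(r-d)/1e3+n*(z-h)/1e3-w*.034])[0] for d in range(-12,32,3)],np.float32)
    v=cv2.remap(hs,q[:,0].copy()[None],q[:,1].copy()[None],cv2.INTER_LINEAR)[0]
    print(z,' '.join('%d:%d/%d'%(d,x[1],x[2]) for d,x in zip(range(-12,32,3),v)))
E
sed -i 's/s=bot.read_state(); p=np.array(s\[.position.\])/s=bot.read_state(); p=np.array(s["position"] if "P" not in globals() else P)/' ends.py
python3 ends.py 45 178 23 s14
```

```text
10 -12:65/112 -9:66/112 -6:68/110 -3:74/107 0:89/98 3:106/88 6:124/81 9:139/77 12:152/73 15:154/72 18:156/72 21:157/72 24:153/73 27:150/73 30:146/73
20 -12:67/112 -9:68/111 -6:70/109 -3:76/105 0:85/99 3:98/91 6:116/82 9:135/73 12:142/70 15:142/70 18:138/72 21:140/71 24:145/71 27:149/71 30:148/70
42 -12:54/171 -9:54/172 -6:54/171 -3:55/171 0:57/170 3:60/162 6:65/153 9:76/139 12:93/122 15:107/107 18:117/97 21:123/92 24:129/87 27:130/87 30:133/88
50 -12:52/171 -9:52/170 -6:54/169 -3:54/169 0:56/168 3:58/164 6:63/154 9:69/142 12:80/128 15:100/110 18:117/94 21:126/88 24:131/85 27:133/86 30:136/85
56 -12:55/172 -9:55/172 -6:55/171 -3:54/171 0:53/170 3:55/167 6:64/154 9:75/141 12:91/125 15:110/109 18:130/93 21:137/87 24:135/86 27:130/85 30:132/85
```

```bash
for a in "15 s12 0.4924,-0.0626,0.0497" "30 s13 0.4875,-0.0395,0.0902"; do set -- $a; sed "s/^import sys/import sys; P=[$3]/" ends.py > e2.py; echo $1; python3 e2.py $1 178 23 $2 | cut -d' ' -f1,4-13 ; done
```

```text
15
10 -6:66/124 -3:69/121 0:74/114 3:81/103 6:106/92 9:129/83 12:131/79 15:142/76 18:147/74 21:143/75
20 -6:63/126 -3:64/127 0:70/118 3:83/107 6:102/94 9:113/86 12:126/79 15:135/76 18:126/78 21:132/78
42 -6:67/127 -3:69/124 0:78/116 3:94/109 6:119/100 9:127/95 12:136/91 15:137/89 18:137/89 21:139/92
50 -6:63/130 -3:70/124 0:79/117 3:93/107 6:105/97 9:122/91 12:129/90 15:129/90 18:131/88 21:134/87
56 -6:62/128 -3:62/130 0:71/124 3:84/115 6:107/107 9:121/101 12:130/97 15:137/95 18:137/97 21:136/96
30
10 -6:67/113 -3:72/108 0:79/101 3:101/92 6:128/83 9:137/77 12:136/74 15:135/73 18:135/74 21:138/74
20 -6:65/122 -3:69/118 0:77/108 3:86/98 6:114/86 9:140/74 12:145/72 15:153/71 18:150/71 21:151/72
42 -6:64/126 -3:62/125 0:63/124 3:66/122 6:74/117 9:86/111 12:107/100 15:126/91 18:137/88 21:146/86
50 -6:64/127 -3:65/127 0:67/124 3:71/120 6:81/113 9:92/105 12:114/97 15:134/90 18:134/88 21:134/85
56 -6:67/126 -3:66/124 0:64/123 3:68/120 6:76/115 9:90/109 12:114/99 15:129/93 18:133/92 21:136/90
```

The board stays in full contact and lags about 10 mm lengthwise. That is expected from the pads holding it above the pivot axis, and it will drop flush once the stack stands on end. I'll continue with a slightly lighter grip.

drive_tool:
  deltas: "67.85 0 0 0 0;67.85 -1 3 2 0;67.85 -1 6 5 0;67.85 -2 9 7 0;67.85 -3 13 9 0;67.85 -4 16 11 0;67.85 -4 19 13 0;67.85 -5 22 15 0;67.85 -6 26 17 0;67.85 -7 30 19 0;67.85 -7 30 19 0"

```text
time_s: 32.45
position: [0.4737, 0.0225, 0.1421]
tcp_rot: [[-0.209, 0.978, 0.001], [0.978, 0.209, -0.0], [-0.0, 0.001, -1.0]]
force: [1.7, -1.2, 1.1]
opening: 0.782
grasp_force: 6.7
```

```bash
python3 gap.py 56 178 23 s15; python3 ends.py 56 178 23 s15
```

```text
[0.4737 0.0225 0.1611] [ 1.7 -1.2  1.1] [-0.39 -0.21 -0.03] 68.1 6.7 32.45
far bottom corner z 0.0006
12 -8:15/59/121 -4:17/73/108 0:11/123/77 4:12/144/71 8:12/136/75 12:12/133/73 16:11/151/71 20:11/131/74 24:12/145/72 28:13/112/80 32:12/134/76 36:15/74/127 40:19/65/157 44:19/59/160 48:16/66/143 52:18/60/162 56:18/59/160 60:19/53/170 64:18/57/171 68:18/52/171
35 -8:18/76/107 -4:15/87/97 0:16/208/65 4:11/136/75 8:12/143/73 12:12/134/76 16:12/145/72 20:12/149/70 24:14/157/70 28:9/144/69 32:15/141/78 36:14/136/86 40:15/125/88 44:16/126/85 48:16/154/83 52:17/172/83 56:15/138/85 60:17/72/142 64:20/56/164 68:20/52/172
60 -8:16/74/107 -4:13/147/66 0:14/159/72 4:14/163/72 8:13/147/73 12:15/174/69 16:14/152/67 20:12/145/74 24:12/154/71 28:13/169/68 32:16/147/83 36:14/149/87 40:14/136/86 44:16/141/87 48:13/155/79 52:16/148/81 56:16/115/100 60:18/77/135 64:19/56/170 68:21/53/170
90 -8:13/174/63 -4:15/140/69 0:10/161/73 4:13/131/74 8:12/141/74 12:11/143/75 16:12/147/71 20:15/164/67 24:12/165/68 28:16/188/68 32:15/142/81 36:17/147/87 40:17/148/81 44:14/132/85 48:17/144/83 52:14/135/83 56:17/89/123 60:20/50/168 64:20/52/171 68:19/53/170
10 -12:66/110 -9:66/110 -6:70/107 -3:76/104 0:84/99 3:92/93 6:108/85 9:125/78 12:133/74 15:136/73 18:143/72 21:146/70 24:146/68 27:144/70 30:143/72
20 -12:70/108 -9:66/108 -6:66/108 -3:70/108 0:82/103 3:96/93 6:109/84 9:119/78 12:127/74 15:133/72 18:142/69 21:146/67 24:147/66 27:148/67 30:149/68
42 -12:62/138 -9:62/145 -6:60/152 -3:57/157 0:55/162 3:55/167 6:59/163 9:64/156 12:71/146 15:84/129 18:103/111 21:122/94 24:135/85 27:135/85 30:130/87
50 -12:55/170 -9:55/170 -6:55/170 -3:55/169 0:54/169 3:54/168 6:53/169 9:55/165 12:61/154 15:68/142 18:76/127 21:98/109 24:120/95 27:136/86 30:143/82
56 -12:55/170 -9:55/170 -6:55/170 -3:55/169 0:55/169 3:55/168 6:55/166 9:58/161 12:64/151 15:76/135 18:93/116 21:114/97 24:125/90 27:132/85 30:132/85
```

drive_tool:
  deltas: "67.9 0 0 1 0;67.9 -1 4 2 0;67.9 -1 7 4 0;67.9 -2 10 5 0;67.9 -3 14 7 0;67.9 -4 18 8 0;67.9 -5 22 10 0;67.9 -5 25 11 0;67.9 -6 28 12 0;67.9 -6 28 12 0"

```text
time_s: 33.5
position: [0.4675, 0.0505, 0.1538]
tcp_rot: [[-0.209, 0.978, 0.001], [0.978, 0.209, 0.0], [-0.0, 0.001, -1.0]]
force: [1.8, -1.7, 1.1]
opening: 0.779
grasp_force: 4.4
```

```bash
python3 gap.py 60 175 42 s16; python3 ends.py 60 175 42 s16
```

```text
[0.4675 0.0505 0.1728] [ 1.8 -1.7  1.1] [-0.31 -0.29 -0.03] 67.8 4.4 33.5
far bottom corner z 0.0002
12 -8:16/69/114 -4:16/82/99 0:13/128/78 4:13/158/68 8:9/138/70 12:13/140/73 16:11/131/76 20:10/135/70 24:12/154/68 28:16/156/72 32:15/166/72 36:15/145/74 40:15/147/85 44:15/133/88 48:13/120/91 52:17/144/83 56:15/123/85 60:14/142/86 64:17/71/137 68:18/65/150
35 -8:17/66/108 -4:14/106/84 0:14/170/69 4:13/155/69 8:13/171/73 12:11/128/74 16:15/131/72 20:14/146/68 24:15/152/69 28:10/131/74 32:12/141/74 36:14/131/78 40:15/132/83 44:14/129/89 48:13/129/85 52:15/150/85 56:16/153/80 60:16/152/84 64:16/102/110 68:19/56/165
60 -8:9/111/76 -4:12/138/70 0:12/131/72 4:12/152/69 8:10/154/71 12:14/157/70 16:12/136/73 20:11/149/72 24:14/149/70 28:14/148/69 32:9/142/72 36:13/166/72 40:18/165/74 44:16/144/85 48:16/139/88 52:16/147/83 56:16/124/82 60:17/146/77 64:16/127/90 68:18/65/153
90 -8:14/140/69 -4:12/133/71 0:6/133/69 4:12/140/71 8:12/145/72 12:12/156/72 16:13/141/74 20:12/145/72 24:11/136/73 28:11/147/71 32:10/134/74 36:10/131/74 40:14/152/74 44:16/143/82 48:15/127/86 52:16/154/83 56:16/139/79 60:17/148/81 64:16/140/82 68:18/75/133
10 -12:65/121 -9:68/120 -6:71/115 -3:78/107 0:88/98 3:106/88 6:123/79 9:135/73 12:145/71 15:155/70 18:149/71 21:145/72 24:148/73 27:153/73 30:154/72
20 -12:65/117 -9:67/113 -6:71/108 -3:77/101 0:84/93 3:100/84 6:117/77 9:128/72 12:140/69 15:149/68 18:147/69 21:145/70 24:149/70 27:144/69 30:133/68
42 -12:121/91 -9:129/88 -6:131/87 -3:132/87 0:132/87 3:132/87 6:134/86 9:137/86 12:138/85 15:139/84 18:137/85 21:135/87 24:137/86 27:139/84 30:135/83
50 -12:124/89 -9:129/87 -6:135/86 -3:144/84 0:140/84 3:131/85 6:123/87 9:130/86 12:140/83 15:141/83 18:141/84 21:144/83 24:143/83 27:142/83 30:139/84
56 -12:123/87 -9:127/86 -6:130/86 -3:136/85 0:143/85 3:137/84 6:133/84 9:131/83 12:128/84 15:123/85 18:128/83 21:134/81 24:137/81 27:134/82 30:132/83
```

The board has slid down towards the shelf, is still face to face, and is near 58°. I'll continue towards upright.

drive_tool:
  deltas: "67.9 -1 4 2 0;67.9 -2 7 3 0;67.9 -2 11 5 0;67.9 -3 15 6 0;67.9 -4 18 7 0;67.9 -5 22 7 0;67.9 -5 26 8 0;67.9 -6 30 9 0;67.9 -7 34 9 0;67.9 -8 37 9 0;67.9 -8 37 9 0"

```text
time_s: 34.65
position: [0.4596, 0.0875, 0.163]
tcp_rot: [[-0.209, 0.978, 0.001], [0.978, 0.209, 0.0], [-0.0, 0.001, -1.0]]
force: [-0.7, -1.8, 2.4]
opening: 0.779
grasp_force: 3.9
```

```bash
python3 gap.py 72 175 42 s17|cut -c1-400; python3 ends.py 72 175 42 s17
```

```text
[0.4596 0.0875 0.182 ] [-0.7 -1.8  2.4] [-0.26  0.24  0.06] 67.8 3.9 34.65
far bottom corner z 0.0025
12 -8:16/73/108 -4:14/127/76 0:12/134/74 4:10/143/73 8:17/176/68 12:13/147/73 16:15/136/73 20:14/142/72 24:15/150/68 28:14/142/70 32:14/137/80 36:13/121/80 40:15/144/83 44:16/129/85 48:16/124/84 52:16/141/83 56:16/129/87 60:16/142/86 64:16/126/93 68:17/83/110
35 -8:12/134/74 -4:14/147/73 0:13/148/74 4:9/129/75 8:12/136/73 12:11/146/75 16:10/131/70 20:11/133/75 24:13/143/68 28:11/138/72 32:13/150/73 36:14/129/81 40:15/133/88 44:18/141/87 48:16/155/84 52:17/151/86 56:16/151/81 60:16/148/79 64:16/152/79 68:17/86/119
60 -8:9/138/70 -4:12/149/72 0:12/137/67 4:13/149/72 8:12/143/73 12:12/174/69 16:14/156/72 20:11/126/71 24:10/126/71 28:14/148/69 32:13/149/72 36:13/142/79 40:17/164/81 44:17/150/80 48:14/129/87 52:16/134/84 56:17/157/81 60:16/137/82 64:17/133/86 68:17/71/140
90 -8:12/128/74 -4:14/164/70 0:13/168/70 4:11/129/75 8:15/149/72 12:12/154/73 16:14/153/70 20:14/158/68 24:11/136/71 28:15/188/65 32:15/184/65 36:13/142/70 40:14/152/74 44:15/138/83 48:16/141/83 52:18/147/83 56:15/134/82 60:15/135/81 64:16/149/82 68:17/94/109
10 -12:75/108 -9:83/104 -6:89/98 -3:96/91 0:115/82 3:133/74 6:153/70 9:166/69 12:149/73 15:136/76 18:141/73 21:142/72 24:139/72 27:142/72 30:143/73
20 -12:65/113 -9:71/107 -6:79/100 -3:96/90 0:112/81 3:123/75 6:133/71 9:137/71 12:139/72 15:137/72 18:139/72 21:145/71 24:141/70 27:134/68 30:132/70
42 -12:100/104 -9:122/94 -6:130/89 -3:132/88 0:129/89 3:125/90 6:131/88 9:136/86 12:134/84 15:135/83 18:138/84 21:134/86 24:129/88 27:131/88 30:135/87
50 -12:107/95 -9:130/87 -6:137/84 -3:134/84 0:132/85 3:130/86 6:130/84 9:130/83 12:133/84 15:135/85 18:132/83 21:133/83 24:136/85 27:135/85 30:134/86
56 -12:104/92 -9:119/87 -6:132/85 -3:133/84 0:129/84 3:129/84 6:130/84 9:130/84 12:130/85 15:133/85 18:133/83 21:131/82 24:132/82 27:139/82 30:134/80
```

drive_tool:
  deltas: "67.9 -1 4 1 0;67.9 -2 8 1 0;67.9 -2 11 1 0;67.9 -3 15 1 0;67.9 -4 18 1 0;67.9 -5 22 1 0;67.9 -5 26 1 0;67.9 -6 30 0 0;67.9 -7 34 0 0;67.9 -8 37 -1 0;67.9 -8 37 -1 0"

```text
time_s: 35.8
position: [0.4514, 0.1247, 0.1616]
tcp_rot: [[-0.209, 0.978, 0.0], [0.978, 0.209, 0.0], [0.0, 0.0, -1.0]]
force: [0.1, 1.2, 1.6]
opening: 0.782
grasp_force: 3.3
```

```bash
python3 gap.py 84 175 42 s18|cut -c1-400; python3 ends.py 84 175 42 s18
```

```text
[0.4514 0.1247 0.1806] [0.1 1.2 1.6] [ 0.08  0.09 -0.07] 68.0 3.3 35.8
far bottom corner z 0.0022
12 -8:14/114/98 -4:13/152/79 0:10/138/74 4:12/147/71 8:12/147/71 12:11/131/72 16:14/149/70 20:11/126/75 24:14/181/69 28:16/142/77 32:16/142/77 36:13/126/87 40:16/143/89 44:15/149/87 48:15/129/89 52:15/129/89 56:15/132/83 60:17/128/82 64:15/127/92 68:16/85/105
35 -8:13/144/76 -4:13/142/79 0:13/131/76 4:12/143/75 8:12/151/71 12:15/159/72 16:11/138/74 20:10/152/69 24:15/152/69 28:13/136/73 32:14/146/77 36:15/142/77 40:15/129/85 44:16/162/88 48:17/135/85 52:16/135/83 56:16/138/87 60:16/138/87 64:17/143/82 68:15/118/91
60 -8:11/160/75 -4:13/148/76 0:12/164/76 4:10/141/74 8:11/136/73 12:12/140/73 16:10/129/73 20:13/149/70 24:14/172/71 28:12/158/71 32:9/131/72 36:12/141/76 40:15/155/79 44:16/132/85 48:15/148/86 52:16/144/85 56:15/143/84 60:18/147/83 64:15/128/82 68:15/149/84
90 -8:12/159/74 -4:12/150/75 0:12/150/75 4:14/145/72 8:12/146/70 12:13/166/72 16:12/149/72 20:12/148/69 24:10/140/69 28:11/122/71 32:12/158/66 36:11/138/72 40:12/148/74 44:15/147/83 48:16/145/88 52:15/142/86 56:14/135/87 60:15/140/80 64:15/135/83 68:16/152/84
10 -12:62/150 -9:66/132 -6:75/110 -3:89/94 0:106/84 3:123/78 6:135/74 9:140/73 12:134/72 15:133/73 18:134/74 21:138/74 24:140/72 27:143/71 30:151/70
20 -12:68/110 -9:73/106 -6:83/100 -3:98/91 0:115/83 3:135/77 6:140/73 9:135/72 12:128/73 15:130/74 18:135/73 21:145/72 24:150/70 27:149/70 30:135/72
42 -12:62/110 -9:63/110 -6:69/108 -3:82/103 0:104/97 3:120/92 6:128/89 9:136/88 12:138/88 15:137/88 18:141/88 21:139/87 24:137/87 27:135/87 30:134/86
50 -12:70/109 -9:74/108 -6:81/105 -3:95/99 0:113/92 3:138/87 6:139/84 9:134/84 12:129/88 15:130/87 18:136/85 21:144/84 24:142/86 27:144/85 30:146/84
56 -12:67/116 -9:73/111 -6:81/103 -3:106/93 0:119/88 3:126/86 6:128/86 9:130/84 12:131/84 15:131/85 18:129/84 21:130/84 24:136/85 27:145/83 30:145/82
```

The ends are flush and the stack stands upright. I'll measure where the faces lie relative to the fingers.

```bash
cat > up.py <<'E'
import sys
from h import *
s=bot.read_state(); p=np.array(s['position']); y=np.array(s['tcp_rot'])[:,1]
w=np.array([y[0],y[1],0]); w/=np.linalg.norm(w); u=np.array([-w[1],w[0],0])
b=cap('side',sys.argv[1]); hs=cv2.cvtColor(b.copy(),cv2.COLOR_RGB2HSV).astype(np.float32)
print(p.round(4),np.round(s['force'],1),round(s['grasp_force'],1),s['time_s'])
for z in (20,50,80,110,125):
    D=list(range(-50,52,4)); q=np.array([proj('side',[[*(p+u*d/1e3-w*.034)[:2],z/1e3]])[0] for d in D],np.float32)
    v=cv2.remap(hs,q[:,0].copy()[None],q[:,1].copy()[None],cv2.INTER_LINEAR)[0]
    print(z,' '.join('%d:%d/%d'%(d,x[1],x[2]) for d,x in zip(D,v)))
E
python3 up.py s19
```

```text
[0.4514 0.1245 0.1616] [-0.2  0.9  1.8] 3.3 35.85
20 -50:60/165 -46:63/160 -42:84/131 -38:124/87 -34:142/75 -30:137/77 -26:134/75 -22:131/73 -18:144/70 -14:152/72 -10:137/70 -6:134/71 -2:138/71 2:135/73 6:149/75 10:143/80 14:128/89 18:128/89 22:133/88 26:141/85 30:132/83 34:143/83 38:125/89 42:103/98 46:87/107 50:71/116
50 -50:141/74 -46:149/73 -42:143/73 -38:142/76 -34:139/75 -30:137/77 -26:141/74 -22:148/71 -18:148/70 -14:145/70 -10:148/68 -6:143/71 -2:138/72 2:133/73 6:138/75 10:134/81 14:143/84 18:132/87 22:140/85 26:137/86 30:138/85 34:147/83 38:142/82 42:123/88 46:105/97 50:86/105
80 -50:140/75 -46:155/72 -42:156/75 -38:158/74 -34:153/74 -30:152/72 -26:149/72 -22:147/72 -18:146/73 -14:161/71 -10:154/69 -6:149/68 -2:145/68 2:153/69 6:154/72 10:166/78 14:129/85 18:148/86 22:148/85 26:141/84 30:141/84 34:152/80 38:142/81 42:135/81 46:110/98 50:91/119
110 -50:157/72 -46:177/68 -42:156/72 -38:152/72 -34:151/73 -30:170/71 -26:156/70 -22:151/71 -18:138/71 -14:178/69 -10:163/67 -6:144/67 -2:158/66 2:154/68 6:150/72 10:144/78 14:139/85 18:142/87 22:139/86 26:136/85 30:143/83 34:142/84 38:149/82 42:143/82 46:134/80 50:121/83
125 -50:149/71 -46:151/72 -42:152/72 -38:178/70 -34:167/70 -30:156/69 -26:172/68 -22:169/68 -18:160/68 -14:141/69 -10:184/64 -6:169/64 -2:160/65 2:174/67 6:165/70 10:134/81 14:139/81 18:136/84 22:142/85 26:133/85 30:145/84 34:150/82 38:146/82 42:141/80 46:139/80 50:146/77
```

The interface sits a constant 11 mm towards +u at every height, so the stack stands exactly upright. I'll open, re-centre on the interface and clamp.

drive_tool:
  deltas: "70 0 0 0 0;74 0 0 0 0;80 0 0 0 0;80 0 0 0 0;80 -1 5 -4 0;80 -2 11 -11 0;80 -2 11 -11 0;60 -2 11 -11 0;60 -2 11 -11 0;60 -2 11 -11 0;60 -2 11 -11 0;60 -2 11 -11 0"

```text
time_s: 37.1
position: [0.4494, 0.1351, 0.1505]
tcp_rot: [[-0.208, 0.978, 0.0], [0.978, 0.208, 0.0], [0.0, 0.0, -1.0]]
force: [-0.5, 0.3, -1.3]
opening: 0.781
grasp_force: 30.0
```

drive_tool:
  deltas: "60 0 0 4 0;60 0 0 8 0;60 0 0 8 0;60 0 0 8 0"

```text
time_s: 37.5
position: [0.4492, 0.1351, 0.1586]
tcp_rot: [[-0.208, 0.978, -0.0], [0.978, 0.208, 0.0], [0.0, -0.0, -1.0]]
force: [0.8, 0.8, -5.2]
opening: 0.776
grasp_force: 30.0
```

drive_tool:
  deltas: "60 5 -20 0 -0.02;60 10 -45 0 -0.05;60 16 -75 0 -0.08;60 22 -105 0 -0.11;60 28 -135 0 -0.14;60 34 -165 0 -0.17;60 40 -195 0 -0.2;60 46 -225 0 -0.21;60 50 -245 0 -0.21;60 50 -255 0 -0.21;60 50 -255 0 -0.21;60 50 -255 -4 -0.21"

```text
time_s: 38.7
position: [0.4987, -0.1189, 0.1545]
tcp_rot: [[0.0, 1.0, -0.001], [1.0, -0.0, 0.001], [0.001, -0.001, -1.0]]
force: [-0.0, 1.1, -4.4]
opening: 0.78
grasp_force: 30.0
```

drive_tool:
  deltas: "60 0 0 -2 0;60 0 0 -4 0;60 0 0 -5 0;60 0 0 -5 0"

```text
time_s: 39.1
position: [0.4986, -0.1185, 0.1508]
tcp_rot: [[-0.001, 1.0, -0.001], [1.0, 0.001, 0.001], [0.001, -0.001, -1.0]]
force: [-2.3, 1.5, 7.0]
opening: 0.775
grasp_force: 30.0
```

```bash
python3 up.py s20
```

```text
[ 0.4986 -0.1185  0.1508] [-2.3  1.5  7. ] 30.0 39.1
20 -50:61/167 -46:86/132 -42:137/90 -38:136/89 -34:136/90 -30:141/85 -26:136/86 -22:135/85 -18:137/83 -14:140/80 -10:130/83 -6:135/83 -2:136/85 2:137/90 6:129/96 10:137/97 14:131/96 18:124/96 22:138/92 26:137/93 30:118/100 34:88/109 38:68/117 42:65/118 46:66/118 50:62/146
50 -50:141/88 -46:145/87 -42:136/89 -38:141/89 -34:143/84 -30:141/84 -26:134/84 -22:137/83 -18:144/77 -14:138/79 -10:140/80 -6:141/81 -2:132/87 2:135/94 6:131/96 10:133/95 14:128/95 18:131/94 22:130/92 26:133/94 30:94/125 34:65/161 38:58/182 42:57/182 46:58/181 50:57/181
80 -50:146/87 -46:132/88 -42:144/88 -38:147/87 -34:140/85 -30:148/84 -26:132/82 -22:136/80 -18:135/83 -14:141/78 -10:138/77 -6:142/80 -2:141/86 2:135/94 6:137/95 10:156/92 14:141/90 18:128/93 22:140/89 26:123/99 30:90/131 34:71/138 38:66/128 42:67/127 46:63/128 50:65/128
110 -50:151/85 -46:143/87 -42:153/86 -38:162/84 -34:141/86 -30:143/83 -26:146/81 -22:143/77 -18:145/78 -14:137/77 -10:141/76 -6:144/80 -2:139/84 2:147/90 6:132/93 10:136/92 14:135/91 18:134/88 22:125/91 26:128/95 30:84/136 34:64/168 38:58/181 42:57/182 46:57/182 50:57/181
125 -50:145/84 -46:155/84 -42:153/85 -38:147/82 -34:148/83 -30:141/81 -26:142/79 -22:140/78 -18:175/74 -14:125/78 -10:149/75 -6:138/79 -2:140/83 2:141/89 6:133/94 10:137/91 14:136/90 18:138/90 22:132/92 26:119/101 30:79/144 34:63/171 38:56/182 42:57/180 46:62/150 50:80/70
```

The interface is at 0 and the stack stands on the shelf. Now I'll lay it over towards +y with a medium grip.

drive_tool:
  deltas: "67.6 0 0 0 0;67.6 0 0 0 0;67.6 0 8 1 0;67.6 0 16 1 0;67.6 0 23 2 0;67.6 0 30 2 0;67.6 0 38 2 0;67.6 0 45 1 0;67.6 0 52 1 0;67.6 0 60 0 0;67.6 0 67 -2 0;67.6 0 74 -4 0"

```text
time_s: 40.35
position: [0.5001, -0.0457, 0.148]
tcp_rot: [[-0.001, 1.0, 0.002], [1.0, 0.001, -0.001], [-0.001, 0.002, -1.0]]
force: [-3.4, 0.5, 16.9]
opening: 0.779
grasp_force: 13.8
```

```bash
cat > lay.py <<'E'
import sys
from h import *
# lean psi deg from upright towards +u; r = grip height along stack; n normal from board(-28) to mould(+34)
ps=np.radians(float(sys.argv[1])); r=float(sys.argv[2]); nm=sys.argv[3]
s=bot.read_state(); p=np.array(s['position'])+[0,0,.019]; u=np.array([0,1.,0]); w=np.array([1.,0,0]); k=np.array([0,0,1.])
a=-u*np.sin(ps)-k*np.cos(ps); n=-u*np.cos(ps)+k*np.sin(ps)   # a: towards table end, n: towards mould
print(p.round(4),np.round(s['force'],1),round(s['opening']*87,1),round(s['grasp_force'],1),s['time_s'],'pivot',(p+a*r/1e3-n*.028).round(4))
b=cap('side',nm); hs=cv2.cvtColor(b.copy(),cv2.COLOR_RGB2HSV).astype(np.float32)
def line(D,f):
    q=np.array([proj('side',[f(d)])[0] for d in D],np.float32); v=cv2.remap(hs,q[:,0].copy()[None],q[:,1].copy()[None],cv2.INTER_LINEAR)[0]
    return ' '.join('%d:%d/%d'%(d,x[1],x[2]) for d,x in zip(D,v))
for d in (15,50,90,130): print('d',d,line(range(-36,44,4),lambda z:p+a*(r-d)/1e3+n*z/1e3-w*.034))
for z in (-20,-8,8,20): print('z',z,line(range(-18,24,3),lambda d:p+a*(r-d)/1e3+n*z/1e3-w*.034))
E
python3 lay.py 25 170 s21
```

```text
[ 0.5001 -0.0457  0.167 ] [-3.4  0.5 16.9] 67.8 13.8 40.35 pivot [ 0.5001 -0.0922  0.0011]
d 15 -36:128/83 -32:127/82 -28:126/82 -24:133/80 -20:131/80 -16:129/83 -12:131/85 -8:140/89 -4:142/92 0:136/92 4:141/89 8:148/88 12:124/98 16:81/125 20:65/150 24:60/162 28:61/162 32:60/162 36:60/164 40:58/167
d 50 -36:143/84 -32:141/82 -28:134/80 -24:140/77 -20:143/76 -16:143/77 -12:136/79 -8:129/81 -4:146/81 0:141/84 4:138/87 8:158/90 12:153/90 16:149/91 20:152/88 24:143/90 28:146/87 32:149/86 36:144/88 40:147/90
d 90 -36:142/85 -32:134/87 -28:134/86 -24:135/84 -20:141/81 -16:145/77 -12:142/73 -8:139/74 -4:139/75 0:141/78 4:151/76 8:153/77 12:156/82 16:162/86 20:153/91 24:149/92 28:149/90 32:151/91 36:147/88 40:142/87
d 130 -36:106/107 -32:137/85 -28:137/84 -24:139/84 -20:142/84 -16:144/85 -12:143/83 -8:145/80 -4:146/75 0:150/71 4:154/71 8:146/73 12:148/71 16:147/73 20:139/76 24:145/82 28:156/84 32:163/85 36:150/88 40:152/87
z -20 -18:58/173 -15:60/169 -12:63/164 -9:63/163 -6:64/155 -3:71/134 0:89/109 3:119/86 6:125/86 9:133/84 12:131/81 15:131/80 18:137/82 21:134/81
z -8 -18:58/172 -15:58/172 -12:59/171 -9:58/168 -6:59/164 -3:61/159 0:75/133 3:117/97 6:141/88 9:140/91 12:140/89 15:140/89 18:143/87 21:146/86
z 8 -18:60/171 -15:57/173 -12:58/171 -9:61/172 -6:60/172 -3:58/171 0:58/167 3:59/163 6:60/161 9:69/140 12:106/102 15:148/88 18:143/89 21:134/92
z 20 -18:58/171 -15:59/171 -12:59/172 -9:58/171 -6:60/172 -3:59/171 0:58/171 3:57/168 6:59/164 9:60/162 12:62/162 15:65/150 18:96/112 21:137/90
```

```bash
cat > asc.py <<'E'
import sys
from h import *
nm=sys.argv[1]; c=sys.argv[2]; x0,y0,x1,y1=map(int,sys.argv[3:7])
im=cap(c,nm) if len(sys.argv)>7 else cv2.imread('pics/%s.png'%nm)[:,:,::-1]
im=cv2.medianBlur(np.ascontiguousarray(im),3); hs=cv2.cvtColor(im,cv2.COLOR_RGB2HSV).astype(int)
def ch(p):
    h,s,v=p
    if v<58 and s<110: return '#'
    if s<105: return '.' if v>90 else ','
    return 'b' if h>=14 else 'm'
for y in range(y0,y1,2): print(y,''.join(ch(hs[y,x]) for x in range(x0,x1)))
E
python3 asc.py s21 side 225 150 335 290
```

```text
150 mmmmmmmm#m###mmmmmmmmmmmmmmmmmmmmmmm###############,,,,,,,#########,,,,,,,,#####..............................
152 mmmmmmmmmmmmmmmmmmmmmmmmmmmmmmmmmmmm##################,,,,,,,,,,,,,,,,,,###bb##,..............................
154 mmmmmmmmmmmmmmmmmmmmmmmmm............#########################,,#########m#b##,.....,,#####,..................
156 mmmmmmmmmmmmmmmmmmmm,.................,######################################mb...###########,................
158 mmmmmmmmmmmmmmmmm.....................,####################bbb###############mm,.,##############..............
160 mmmmmmmmmmmmmmm........................###########################################################............
162 mmmmmmmmmmmmm,.........................###b###############b#########################################,.........
164 mmmmmmmmmmmmm..........................######################################bbbbbbb#################,,.......
166 mmmmmmmmmmmm...........................##################################mbbbbbbbb######################,.....
168 mmmmmmmmmmmmb..........................######################
[... 6249 characters left out ...]
..........
278 ..............................................................................................................
280 ..............................................................................................................
282 ..............................................................................................................
284 ..............................................................................................................
286 ..............................................................................................................
288 ..............................................................................................................
```

```bash
cat > psi.py <<'E'
import sys
from h import *
# fit lean psi and pivot y of the stack (68x190x62) from side image
nm=sys.argv[1]; x=float(sys.argv[2])
im=cv2.medianBlur(cv2.imread('pics/%s.png'%nm),3)[:,:,::-1].copy(); hs=cv2.cvtColor(im,cv2.COLOR_RGB2HSV).astype(int)
S=(hs[...,1]>=105)&(hs[...,2]>=58); G=(hs[...,2]<58)
res=[]
def hull(T,lo,hi,ps,py,pz):
    c=np.cos(ps);s=np.sin(ps); pts=[]
    for dx in(-.034,.034):
        for L in(0,.19):
            for n in(lo,hi): pts.append([x+dx,py+L*s-n*c,pz+L*c+n*s])
    return cv2.convexHull(proj('side',pts).astype(np.float32)).astype(np.int32)
def run(lo,hi):
    for ps in np.radians(np.arange(0,92,3)):
        for py in np.arange(-.13,-.03,.004):
            m=np.zeros(S.shape,np.uint8); cv2.fillConvexPoly(m,hull(0,lo,hi,ps,py,0),1)
            M=m>0; R=np.zeros_like(M); R[150:300,225:345]=1
            a=(M&S&R).sum(); bad=(M&~S&~G&R).sum()+(~M&S&R)[200:].sum()
            res.append((a-2*bad,round(np.degrees(ps)),round(py,3)))
run(0,.062); print(sorted(res)[-4:])
E
python3 psi.py s21 .499
```

```text
[(np.int64(1777), 15, np.float64(-0.058)), (np.int64(1790), 12, np.float64(-0.054)), (np.int64(1814), 12, np.float64(-0.05)), (np.int64(1828), 9, np.float64(-0.046))]
```

The stack is closed but only leans about 12°, with its foot slid 40 mm, so the grip was too stiff. I'll lighten it and continue.

drive_tool:
  deltas: "67.85 0 0 1 0;67.85 0 0 2 0;67.85 0 6 2 0;67.85 0 13 2 0;67.85 0 19 1 0;67.85 0 25 0 0;67.85 0 32 -2 0;67.85 0 40 -4 0;67.85 0 47 -6 0;67.85 0 54 -8 0;67.85 0 54 -8 0"

```text
time_s: 41.5
position: [0.499, 0.0092, 0.1371]
tcp_rot: [[-0.001, 1.0, -0.001], [1.0, 0.001, 0.001], [0.001, -0.001, -1.0]]
force: [0.7, -0.8, -2.6]
opening: 0.778
grasp_force: 4.7
```

```bash
python3 - <<'E'
from h import *
s=bot.read_state(); print(np.round(s['position'],4),np.round(s['force'],1),round(s['grasp_force'],1)); cap('side','s22')
E
python3 psi.py s22 .499; python3 asc.py s22 side 240 150 325 270
```

```text
[0.499  0.0092 0.1371] [ 0.7 -0.8 -2.6] 4.7
[(np.int64(1909), 36, np.float64(-0.062)), (np.int64(1924), 39, np.float64(-0.07)), (np.int64(1948), 36, np.float64(-0.066)), (np.int64(1953), 33, np.float64(-0.062))]
150 mmmmmmmmmmmmmb####mbb####b#################bbbmmbmmmmm#############,.................
152 mmmmmmmmmmmmmb###b###b################################################,..............
154 mmmmmmmmmm..####################m########mmm############################,............
156 mmmmmb.......,#####m#####################m#b#bb###mbbbbbbb###############,,..........
158 mm...........,#bbbbb#########################bbbbbbbbbbb####################,........
160 .............,##################m###bbb#########bm###########################,.......
162 .............,####bb########bb######b########################################,.......
164 ............,###bbbm#bb######################################################,.......
166 ######,,,############################################################b######,........
168 ##########################################################################
[... 3811 characters left out ...]
.........................mmmmmmmmmmmmmmmmmmmmmmmmmmm..................
256 .........................................mmmmmmmmmmmmmmmmmmmmbm......................
258 ..........................................mmmmmmmmmmmmmmmb...........................
260 ............................................mbmmmmmmm................................
262 ..............................................mm.....................................
264 .....................................................................................
266 .....................................................................................
268 .....................................................................................
```

It leans about 35°, closed and flush, with the foot on the shelf. I'll continue down the arc.

drive_tool:
  deltas: "67.85 0 6 -3 0;67.85 0 13 -7 0;67.85 0 20 -11 0;67.85 0 26 -15 0;67.83 0 32 -20 0;67.83 0 38 -25 0;67.83 0 44 -30 0;67.83 0 49 -35 0;67.83 0 54 -40 0;67.83 0 59 -46 0;67.83 0 64 -52 0;67.83 0 68 -58 0"

```text
time_s: 42.75
position: [0.4993, 0.0766, 0.079]
tcp_rot: [[0.0, 1.0, -0.0], [1.0, -0.0, 0.0], [0.0, -0.0, -1.0]]
force: [-0.2, 1.3, -0.6]
opening: 0.783
grasp_force: 5.4
```

```bash
python3 - <<'E'
from h import *
s=bot.read_state(); print(np.round(s['position'],4),np.round(s['force'],1),round(s['grasp_force'],1)); cap('side','s23')
E
python3 psi.py s23 .499; python3 asc.py s23 side 240 176 325 270
```

```text
[0.4993 0.0766 0.079 ] [-0.2  1.3 -0.6] 5.4
[(np.int64(1782), 72, np.float64(-0.078)), (np.int64(1783), 69, np.float64(-0.078)), (np.int64(1796), 66, np.float64(-0.074)), (np.int64(1823), 69, np.float64(-0.074))]
176 ###########################bbbbbbbbmm######b################,........................
178 ######################bbbbbbbbbmmmmmmm######b##########,,,,..........................
180 #################bbbbbbbbmmmmmmm###########bbb######,,...............................
182 ###########bbbbbbbbmmbmbmmbb,###############mm##b,...................................
184 #######bbbbbbmbbbbbmmm,,,#####,mmmmmmm#####b#b,,.....................................
186 ########m##########,,,##,bbbbbbmmmmmmmmmb##,.........................................
188 ###################mbmbbbbmmmmmmmmmmmmmmm#,..........................................
190 ######bb##########mmbmmmmmmmmmmmmmmmmmmmmm...........................................
192 ######bbb########mmmmmmmmmmmmmmmmmmmmmmmmm...........................................
194 ####,...b#######bmmmmmmmmmmmmmmmmmmmmmmmmmm..............................
[... 2642 characters left out ...]
..........................bmmmmmmmmmmbbb..............................
256 ..........................................mmmmmmbb...................................
258 ...........................................,mb.......................................
260 .....................................................................................
262 .....................................................................................
264 .....................................................................................
266 .....................................................................................
268 .....................................................................................
```

About 67°, still closed. I'll finish the laying.

drive_tool:
  deltas: "67.83 0 4 -7 0;67.83 0 8 -13 0;67.83 0 12 -20 0;67.83 0 15 -27 0;67.83 0 18 -34 0;67.83 0 21 -41 0;67.83 0 23 -48 0;67.83 0 25 -55 0;67.83 0 27 -62 0;67.83 0 28 -68 0;67.83 0 28 -70 0;67.83 0 28 -70 0"

```text
time_s: 44.0
position: [0.4994, 0.1041, 0.0095]
tcp_rot: [[0.0, 1.0, 0.0], [1.0, -0.0, -0.0], [-0.0, 0.0, -1.0]]
force: [-0.7, 0.5, 2.2]
opening: 0.778
grasp_force: 5.8
```

drive_tool:
  deltas: "72 0 0 0 0;80 0 0 0 0;87 0 0 0 0;87 0 0 0 0;87 0 0 40 0;87 0 0 80 0;87 0 -40 120 0;87 -20 -90 130 0;87 -40 -140 130 0;87 -60 -190 130 0;87 -80 -240 130 0;87 -100 -290 130 0"

```text
time_s: 45.2
position: [0.4078, -0.1642, 0.1398]
tcp_rot: [[-0.0, 1.0, 0.001], [1.0, 0.0, -0.0], [-0.0, 0.001, -1.0]]
force: [0.9, -0.4, 0.1]
opening: 0.998
grasp_force: 0.0
```

drive_tool:
  deltas: "87 0 -50 0 0;87 0 -100 0 0;87 0 -150 0 0;87 0 -200 0 0;87 0 -240 0 0;87 0 -240 0 0;87 0 -240 0 0"

```text
time_s: 45.9
position: [0.408, -0.4028, 0.1391]
tcp_rot: [[0.002, 1.0, -0.001], [1.0, -0.002, 0.001], [0.001, -0.001, -1.0]]
force: [-0.1, -0.2, 0.6]
opening: 1.001
grasp_force: 0.0
```

```bash
python3 - <<'E'
from h import *
s=bot.read_state(); print(np.round(s['position'],4),s['time_s'])
a=cap('top','t24'); cap('side','s24')
print('mould',fit(a,'top',(0,130,20),(14,255,220),.062,(220,130,370,290)),fit(a,'top',(0,120,20),(20,255,255),.062,(220,130,370,290)))
E
python3 asc.py t24 top 235 185 345 265; python3 asc.py s24 side 240 176 325 270
```

```text
[ 0.408  -0.4028  0.1391] 45.9
mould [(2432, [0.4962, 0.011], [0.0738, 0.1925], 89.4)] [(2998, [0.496, 0.0314], [0.0767, 0.2339], 89.7)]
185 ..............................................................................................................
187 ..............................................................................................................
189 ..............................................................................................................
191 ..............................................................................................................
193 ..............................................................................................................
195 ..............................................................................................................
197 ..............................................................................................................
199 ..............................................................................................................
201 .......................................
[... 7166 characters left out ...]
............................mmmmb..........................,,,,,,,,###
256 ............................................................................,,,,,,,,,
258 ..............................................................................,,,,,,,
260 ................................................................................,,,,,
262 ..................................................................................,,,
264 ....................................................................................,
266 .....................................................................................
268 .....................................................................................
```

It's laid, but the mould seems to have slid lengthwise on the board near the end. I'll use my last picture on this, with crops from both cameras.

```bash
python3 - <<'E'
from h import *
a=cv2.imread('pics/t24.png'); b=cv2.imread('pics/s24.png')
A=cv2.resize(b[190:265,240:315],(400,400),interpolation=cv2.INTER_CUBIC)
B=cv2.resize(a[160:280,215:335],(400,400),interpolation=cv2.INTER_CUBIC)
cv2.imwrite('pics/c24.png',np.clip(np.hstack([A,B]).astype(float)*1.4,0,255).astype(np.uint8))
E
```

```text
(no output)
```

View pics/c24.png

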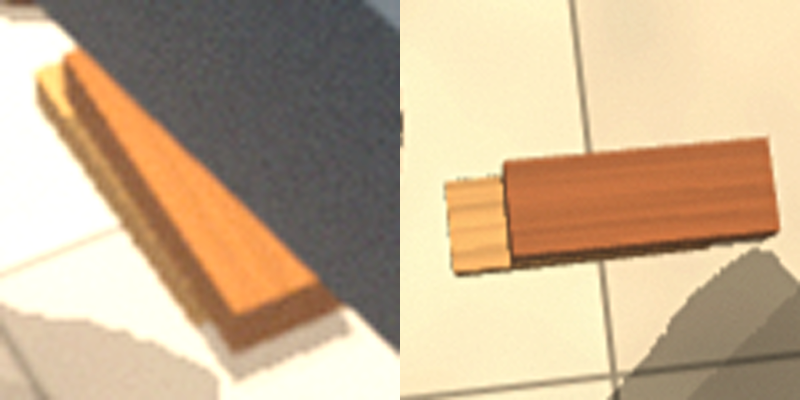

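```bash
python3 - <<'E'
from h import *
T=lambda c:(np.array(c,float)-[400,0])/(400/120)+[215,160]
M=ray('top',T([(503,162),(768,138),(778,232),(514,255)]),.062)[:,:2]; print('mould',M.round(4).tolist(),M.mean(0))
B=ray('top',T([(445,183),(455,272)]),.028)[:,:2]; print('board +y end',B.round(4).tolist())
yb=B[:,1].mean()-.19; print('board -y end y',yb,'mould -y end',M[1:3,1].mean())
x=.497
print(proj('side',[[x-.034,yb,.028],[x-.034,yb,0],[x-.034,M[1:3,1].mean(),.028],[x-.034,M[1:3,1].mean(),0],[x,M[1:3,1].mean()+.034,0.014],[x,M[1:3,1].mean()+.008,0.0]]).round(1))
hs=cv2.cvtColor(cv2.imread('pics/s24.png'),cv2.COLOR_BGR2HSV)
for v in range(246,264): print(v,' '.join('%d/%d/%d'%tuple(hs[v,u]) for u in range(274,306,3)))
E
```

```text
mould [[0.5337, 0.1041], [0.5299, -0.0853], [0.4619, -0.0832], [0.4666, 0.1029]] [0.49801741 0.00963379]
board +y end [[0.5301, 0.1496], [0.4641, 0.1483]]
board -y end y -0.0410662489558532 mould -y end -0.08424198887538462
[[274.4 244.7]
 [274.7 251.6]
 [282.3 255.6]
 [282.4 262.6]
 [287.4 245.8]
 [292.2 255.7]]
246 16/132/122 14/145/111 13/142/104 14/174/179 13/170/184 12/159/162 13/151/113 12/142/104 11/146/101 11/145/100 4/48/80
247 16/107/140 15/137/115 13/144/106 14/166/161 13/165/167 11/144/115 12/145/95 11/138/105 12/147/99 11/138/105 15/91/129
248 15/79/168 16/138/118 12/132/108 13/160/131 12/154/131 13/138/105 12/144/101 11/136/105 12/147/99 12/122/111 16/66/174
249 16/65/188 15/133/128 14/154/103 12/147/111 11/131/103 13/145/100 13/151/103 12/140/104 12/129/103 14/72/134 16/57/170
250 18/55/205 16/123/131 13/128/112 13/132/106 13/151/101 11/134/103 12/141/103 12/144/103 14/85/123 16/59/147 16/56/145
251 18/52/214 16/74/145 15/90/127 13/143/105 12/134/103 12/136/101 12/145/102 15/91/121 16/68/143 16/62/145 16/62/145
252 18/49/215 17/55/176 14/69/140 12/138/105 11/137/106 12
[... 619 characters left out ...]
49/213 18/52/214
258 19/56/159 18/58/181 17/54/204 17/62/148 17/59/151 17/65/148 18/55/182 17/50/205 17/52/210 18/51/214 18/50/215
259 17/57/160 17/58/159 19/52/205 17/63/146 17/62/149 17/54/181 18/53/204 16/51/211 17/49/214 17/50/215 18/50/214
260 18/59/160 17/59/161 17/59/182 18/60/170 17/60/170 18/51/205 17/51/208 17/51/215 16/50/214 17/49/214 16/50/214
261 17/59/160 17/57/162 17/57/162 18/56/187 18/53/196 17/53/206 16/50/213 16/49/215 17/50/213 17/50/215 16/51/215
262 19/59/159 17/60/161 17/58/162 18/53/203 18/51/206 17/50/210 17/51/213 17/50/214 17/50/214 16/48/213 17/51/214
263 17/59/161 17/59/161 16/58/163 17/51/215 17/52/210 17/50/214 17/49/213 17/50/214 16/49/213 17/49/214 17/51/214
```

The picture shows the mould lying level on the board, hollows down, but 43 mm off towards −y. The green end overhangs, its sweet can only tip slightly in its hollow, and nothing lies on the shelf. I'll grip the mould alone and slide it +y.

drive_tool:
  deltas: "87 91 413 0 0;87 91 413 0 0;87 91 413 0 0;87 91 413 0 0;87 91 413 0 0;87 91 413 0 0;87 91 413 0 0;87 91 413 0 0;87 91 413 0 0;87 91 413 0 0;87 91 413 -50 0;87 91 413 -80 0"

```text
time_s: 47.2
position: [0.4986, 0.0111, 0.0587]
tcp_rot: [[-0.002, 1.0, -0.0], [1.0, 0.002, -0.0], [-0.0, -0.0, -1.0]]
force: [-0.0, 0.0, 0.0]
opening: 1.0
grasp_force: 0.0
```

drive_tool:
  deltas: "87 0 0 -20 0;87 0 0 -24 0;87 0 0 -24 0;87 0 0 -24 0"

```text
time_s: 47.6
position: [0.5001, 0.0102, 0.0365]
tcp_rot: [[0.0, 1.0, 0.001], [1.0, -0.0, -0.0], [-0.0, 0.001, -1.0]]
force: [-0.7, 0.4, -0.7]
opening: 1.001
grasp_force: 0.0
```

Grip and slide +y slowly.

drive_tool:
  deltas: "60 0 0 -1 0;60 0 0 -1 0;60 0 0 -1 0;60 0 0 -1 0;60 0 0 -1 0;60 0 0 -1 0;60 0 5 -1 0;60 0 10 -1 0;60 0 15 -1 0;60 0 20 -1 0;60 0 25 -1 0;60 0 25 -1 0"

```text
time_s: 48.8
position: [0.4996, 0.0365, 0.0344]
tcp_rot: [[-0.0, 1.0, -0.0], [1.0, 0.0, 0.001], [0.001, -0.0, -1.0]]
force: [0.9, 1.0, 2.8]
opening: 0.78
grasp_force: 30.0
```

```bash
cat > off.py <<'E'
import sys
from h import *
# board +y end and mould ends along the camera-facing side, from side camera
s=bot.read_state(); print(np.round(s['position'],4),np.round(s['force'],1),round(s['grasp_force'],1),s['time_s'])
im=cap('side',sys.argv[1]); hs=cv2.cvtColor(im.copy(),cv2.COLOR_RGB2HSV).astype(np.float32); x=float(sys.argv[2])-.034
for nm,z in(('board',.012),('mould',.048)):
    D=np.arange(-.14,.20,.002); q=proj('side',[[x,y,z] for y in D]).astype(np.float32)
    v=cv2.remap(hs,q[:,0].copy()[None],q[:,1].copy()[None],cv2.INTER_LINEAR)[0]
    print(nm,''.join('#' if t[2]<60 else ('o' if t[1]>100 else '.') for t in v)); on=[d for d,t in zip(D,v) if t[1]>100 and t[2]>60]; print(round(min(on),3),round(max(on),3))
E
python3 off.py s25 .499
```

```text
[0.4996 0.0365 0.0344] [0.9 1.  2.8] 30.0 48.8
board ..............................................oooooooooooooooooooooooooooooooooooooooooooooooooooooooooooooooooooooooooooo.###############################################
-0.048 0.102
mould ................................oooooooooooooooooooooooooooooooooooooooooooooooooo#######################oooooooo###############################################......####
-0.076 0.084
```

```bash
sed "s/im=cap('side',sys.argv\[1\])/im=cv2.imread('pics\/'+sys.argv[1]+'.png')[:,:,::-1]/" off.py > off0.py; python3 off0.py s24 .499; python3 asc.py s25 side 250 190 310 262
```

```text
[0.4996 0.0365 0.0345] [0.9 2.8 1.8] 30.0 48.85
board ..............................................ooooooooooooooooooooooooooooooooooooooooooooooooooooooooooooooooooooooooooooooooooooooooooooo...............................
-0.048 0.136
mould ....................ooooooooooooooooooooooooooooooooooooooooooooooooooooooooooooooooooooooooooooooooooooooooooooooooooooooooooooooooo.................................oooo
-0.1 0.198
190 m###########################################################
192 #########b#################################################.
194 ########b#################################################..
196 ################################b,########################..
198 ###########################bbbb...,#####bb#########,..,##,..
200 #####################bbbbbmbb.....,#####,,b#######,.........
202 #################bbmbmmmmmmmmm..,########bb###,.............
204 ###########bbbbbbmmmmmmmmmm,##,,,########...................
206 ######bbbbbbbmmmmmmmm,,,,##,mmmmmm######....................
208 ######bbb######,,,,,##mmmmmmmmmmmmm#####....................
210 ################,,mm
[... 965 characters left out ...]
.........bbbbbmmmmmmmmmmmmmmmmmmmmmmmbmm..........
242 ....................bbbbmbmmmmmmmmmmmmmmmmmmmmm.............
244 ......................bbbbmmmmmmmmmmmmmmbb..................
246 .......................bbbbmmmmmmbmmmm......................
248 .........................bbmbbmbm...........................
250 ..........................bb................................
252 ............................................................
254 ............................................................
256 ............................................................
258 ............................................................
260 ............................................................
```

The board stayed put and the mould moved 25 mm. There are about 17 mm to go.

drive_tool:
  deltas: "60 0 4 0 0;60 0 9 0 0;60 0 13 0 0;60 0 17 0 0;60 0 17 0 0;60 0 17 0 0;60 0 17 0 0;60 0 17 0 0"

```text
time_s: 49.65
position: [0.4994, 0.0528, 0.0345]
tcp_rot: [[0.0, 1.0, -0.0], [1.0, -0.0, 0.0], [0.0, -0.0, -1.0]]
force: [0.4, 0.8, 2.1]
opening: 0.778
grasp_force: 30.0
```

```bash
python3 off.py s26 .499;python3 asc.py s26 side 250 224 310 262
```

```text
[0.4994 0.0528 0.0345] [0.4 0.8 2.1] 30.0 49.65
board ...............................................oooooooooooooooooooooooooooooooooooooooooooooooooooooooooooooooooooooooooooooooooooo.######################################
-0.046 0.12
mould ................................oooooooooooooooooooooooooooooooooooooooooooooooooooooooo###########################ooooooo################################################
-0.076 0.102
224 ........bbmbmbmmmmmmmmmmmmmmmmmmmmmmmmmmmmmmmb..............
226 .........bbbbbmmmmmmmmmmmmmmmmmmmmmmmmmmmmmmmmmm............
228 ...........bbbbmmmmmmmmmmmmmmmmmmmmmmmmmmmmmbmmbm...........
230 ............bbbbbmmmmmmmmmmmmmmmmmmmmmmmmmmmmmmm............
232 .............bbbbbmmmmbmmmmmmmmmmmmmmmmmmmmmbbmm............
234 ...............bbbbmmmmmmmmmmmmmmmbbmbmmmmmmmmmb............
236 ................bbbbmmmmmmmmmmmmbbmmmmmmbmmmmmmm............
238 ..................bbbmmmmmmmmmbmmmmmmmmmmmmbbbb.............
240 ...................bbbbmbmmmmmbbmmmmmmbbbbbbbbb.............
242 ....................bbbbmmmmmmmmmbbbbbbbbbbbbb..............
244 ......................bbbbmbbbbbbbbbbbbbbb..................
246 .......................bbbbbbbbbbbbbb.......................
248 .........................bbbbbbbb...........................
250 ............................................................
252 ............................................................
254 ............................................................
256 ............................................................
258 ............................................................
260 ............................................................
```

The mould is now flush with the board all round. I'll release, let it rest, then grip the mould and lift straight up.

drive_tool:
  deltas: "72 0 0 0 0;80 0 0 0 0;80 0 0 0 0;80 0 0 0 0;80 0 0 0 0;80 0 0 0 0;80 0 0 0 0;60 0 0 1 0;60 0 0 1 0;60 0 0 1 0;60 0 0 1 0;60 0 0 1 0"

```text
time_s: 50.9
position: [0.4997, 0.0525, 0.0356]
tcp_rot: [[0.0, 1.0, 0.0], [1.0, -0.0, -0.0], [-0.0, 0.0, -1.0]]
force: [-1.1, -0.6, 0.9]
opening: 0.779
grasp_force: 30.0
```

drive_tool:
  deltas: "60 0 0 3 0;60 0 0 7 0;60 0 0 12 0;60 0 0 18 0;60 0 0 30 0;60 0 0 50 0;60 0 0 80 0;60 0 -50 100 0;60 4 -100 100 0;60 6 -150 100 -0.02;60 8 -200 100 -0.04;60 10 -250 100 -0.06"

```text
time_s: 52.1
position: [0.5092, -0.1955, 0.1367]
tcp_rot: [[0.061, 0.998, 0.001], [0.998, -0.061, -0.0], [-0.0, 0.001, -1.0]]
force: [1.6, -1.2, -2.6]
opening: 0.779
grasp_force: 30.0
```

drive_tool:
  deltas: "60 3 -50 0 -0.01;60 6 -100 0 -0.01;60 6 -150 0 -0.01;60 6 -193 0 -0.01;60 6 -193 0 -0.01;60 6 -193 0 -0.01"

```text
time_s: 52.7
position: [0.5147, -0.3875, 0.1358]
tcp_rot: [[0.072, 0.997, -0.0], [0.997, -0.072, 0.001], [0.001, -0.0, -1.0]]
force: [0.0, 1.0, -2.4]
opening: 0.777
grasp_force: 30.0
```

```bash
cat > sw.py <<'E'
import sys
from h import *
s=bot.read_state(); print(np.round(s['position'],4),np.round(s['force'],1),round(s['opening']*87,1),s['time_s'],np.degrees(np.arctan2(s['tcp_rot'][1][1],s['tcp_rot'][0][1])).round(1))
a=cap('top',sys.argv[1])
x0,y0,x1,y1=map(int,sys.argv[2:6]); z=float(sys.argv[6])
g=cv2.cvtColor(a[y0:y1,x0:x1].copy(),cv2.COLOR_RGB2GRAY)
c=cv2.HoughCircles(cv2.resize(g,None,fx=3,fy=3,interpolation=cv2.INTER_CUBIC),cv2.HOUGH_GRADIENT,1,45,param1=120,param2=14,minRadius=28,maxRadius=38)
if c is not None:
    for u,v,r in c[0]:
        U,V=u/3+x0,v/3+y0; P=ray('top',[[U,V]],z)[0]; print('circle',round(U,1),round(V,1),round(r/3,1),a[int(V),int(U)],P[:2].round(4))
E
python3 sw.py t27 215 150 335 280 .042; python3 asc.py t27 top 225 195 325 255
```

```text
[ 0.5147 -0.3875  0.1358] [ 0.   1.  -2.4] 67.6 52.7 -4.2
circle 269.2 222.5 10.5 [189 168 131] [0.4978 0.053 ]
circle 244.2 225.5 10.2 [187 134 118] [0.4973 0.1133]
circle 294.2 219.2 10.3 [147 151  98] [ 0.4991 -0.0076]
circle 259.5 264.2 11.7 [188 178 146] [0.4015 0.0864]
195 ....................................................................................................
197 ....................................................................................................
199 ....................................................................................................
201 ....................................................................................................
203 ....................................................................................................
205 ....................................................................................................
207 ....................................................................bbbbbbbbbbbbb...................
209 .............................................bbbm.bbbbbbbbbbbbbbbbb.....bbbbbbbbb....
[... 1625 characters left out ...]
......................................................................
243 ....................................................................................................
245 ....................................................................................................
247 ...................................................................................................,
249 .................................................................................................,##
251 ...............................................................................................,####
253 ...............................................................................................#####
```

All three sweets lie on the board, spaced 60 mm: pink y=0.113, cream 0.053, green −0.008. I'll lower the mould onto the slats.

drive_tool:
  deltas: "60 0 -3 -40 0;60 0 -3 -80 0;60 0 -3 -100 0;60 0 -3 -106 0;60 0 -3 -109 0;60 0 -3 -110 0;60 0 -3 -110 0;72 0 -3 -110 0;85 0 -3 -110 0;85 0 -3 -110 0;85 0 -3 -60 0;85 0 -3 -10 0"

```text
time_s: 53.95
position: [0.5143, -0.3886, 0.1242]
tcp_rot: [[0.07, 0.998, -0.004], [0.998, -0.07, 0.004], [0.004, -0.004, -1.0]]
force: [0.9, -1.5, 0.5]
opening: 0.973
grasp_force: 0.0
```

drive_tool:
  deltas: "75 -16 45 0 0.02;75 -16 90 0 0.04;75 -16 135 0 0.07;75 -16 180 0 0.07;75 -16 230 0 0.07;75 -16 280 0 0.07;75 -16 330 0 0.07;75 -16 382 0 0.07;75 -16 382 0 0.07;75 -16 382 0 0.07;75 -16 382 0 0.07"

```text
time_s: 55.05
position: [0.5002, -0.0087, 0.1259]
tcp_rot: [[0.0, 1.0, 0.001], [1.0, -0.0, -0.001], [-0.001, 0.001, -1.0]]
force: [0.3, -0.5, 0.6]
opening: 0.863
grasp_force: 0.0
```

drive_tool:
  deltas: "75 -1 1 -50 0;75 -1 1 -80 0;75 -1 1 -94 0;75 -1 1 -94 0;75 -1 1 -94 0;40 -1 1 -94 0;40 -1 1 -94 0;40 -1 1 -94 0;40 -1 1 -94 0;40 -1 1 -94 0;40 -1 1 -94 0"

```text
time_s: 56.15
position: [0.499, -0.0067, 0.0322]
tcp_rot: [[-0.0, 1.0, 0.001], [1.0, 0.0, -0.0], [-0.0, 0.001, -1.0]]
force: [-0.5, -0.3, 6.2]
opening: 0.588
grasp_force: 30.0
```

```bash
cat > dish.py <<'E'
import sys
from h import *
a=cap('top',sys.argv[1]); x0,y0,x1,y1=110,150,240,265
g=cv2.resize(cv2.cvtColor(a[y0:y1,x0:x1].copy(),cv2.COLOR_RGB2GRAY),None,fx=3,fy=3,interpolation=cv2.INTER_CUBIC)
for r0,r1,nm in((76,88,'rim'),(45,58,'ring')):
    c=cv2.HoughCircles(g,cv2.HOUGH_GRADIENT,1,60,param1=100,param2=12,minRadius=r0,maxRadius=r1)
    for u,v,r in (c[0][:3] if c is not None else []): print(nm,(u/3+x0).round(1),(v/3+y0).round(1),(r/3).round(1),ray('top',[[u/3+x0,v/3+y0]],.052)[0,:2].round(4))
# white blob by colour
hs=cv2.cvtColor(a.copy(),cv2.COLOR_RGB2HSV)
for q in segs(a,(0,0,110),(180,80,255),800,(110,150,215,265)): print('white',q[:3],ray('top',[q[1]],.052)[0,:2].round(4))
E
python3 dish.py t28
```

drive_tool:
  deltas: "40 0 0 30 0;40 0 0 70 0;40 0 0 100 0;40 0 0 100 0"

```text
time_s: 56.6
position: [0.5011, -0.007, 0.135]
tcp_rot: [[-0.0, 1.0, 0.008], [1.0, 0.0, -0.002], [-0.002, 0.008, -1.0]]
force: [1.0, 0.2, -0.5]
opening: 0.587
grasp_force: 30.0
```

```bash
sed "s/a=cap('top',sys.argv\[1\])/a=cv2.imread('pics\/'+sys.argv[1]+'.png')[:,:,::-1].copy()/" dish.py > dish0.py; for t in t0 t24 t27; do echo $t; python3 dish0.py $t; done; python3 asc.py t27 top 115 165 235 250
```

```text
t0
rim 175.8 204.5 26.8 [0.5647 0.2704]
ring 176.2 204.5 16.5 [0.5646 0.2696]
white (2184, [175.7, 204.9], [149, 179, 54, 52]) [0.5638 0.2708]
white (932, [199.2, 250.4], [154, 212, 61, 53]) [0.4486 0.2231]
t24
rim 176.2 204.5 26.7 [0.5646 0.2696]
ring 175.2 204.2 15.6 [0.5657 0.272 ]
white (2248, [175.7, 205.0], [149, 179, 54, 53]) [0.5635 0.2708]
white (949, [199.0, 250.3], [153, 212, 62, 53]) [0.4489 0.2236]
t27
rim 176.5 205.2 26.2 [0.5629 0.2689]
ring 176.2 205.5 15.7 [0.5622 0.2698]
ring 186.8 226.8 18.8 [0.5077 0.248 ]
white (2260, [175.6, 205.0], [149, 179, 54, 53]) [0.5636 0.2711]
white (956, [199.0, 250.2], [153, 212, 62, 53]) [0.4491 0.2236]
165 mmmmmmmmmmmmmmmmmmmmmmm#mmmmmmmmmmmmmmmmmmmmmmmmmmmmmmmmmmmmmmmmmmmmmmmmmmmmmmmmmmmmmmmmmb..............................
167 mmmmmmmmmmmmmmmmmmmmmmm#mmmmmmmmmmmmmmmmmmmmmmmmmmmmmmmmmmmmmmmmmmmmmmmmmmmmmmmmmmmmmmmmmmm.............................
169 mmmmmmmmmmmmmmmmmmmmm#mmmmmmmmmmmmmmmmmmmmmmmmmmmmmmmmmmmmmmmmmmmmmmmmmmmmmmmmmmmmmmmmmmmmmm............................
171 mmmmmmmmmmmmmmmmmmmmmm###mmmmmmmmmmmmmmmmmmmmmmmmmmmmmmmmmmm
[... 4235 characters left out ...]
mmmmmmmmmmmmmmmmmmmmmmmmmmmmmmmmmmmmmmmm..............................mbbbb
241 mmmmmmmmmmmmmmmmmmmmmmmmmmmmmmmmmmmmmmmmmmmmmmmmmmmmmmmmmmmmmmmmmmmmmmmmmmmmmmmmmm#.................................bbbb
243 mmmmmmmmmmmmmmmmmmmmmmmmmmmmmmmmmmmmmmmmmmmmmmmmmmmmmmmmmmmmmmmmmmmmmmmmmmmmmmmmm,......................................
245 mmmmmmmmmmmmmmmmmmmmmmmmmmmmmmmmmmmmmmmmmmmmmmmmmmmmmmmmmmmmmmmmmmmmmmmmmmmmmmm,........................................
247 mmmmmmmmmmmmmmmmmmmmmmmmmmmmmmmmmmmmmmmmmmmmmmmmmmmmmmmmmmmmmmmmmmmmmmmmmmmmm,..........................................
249 mmmmmmmmmmmmmmmmmmmmmmmmmmmmmmmmmmmmmmmmmmmmmmmmmmmmmmmmmmmmmmmmmmmmmmmmmmm,............................................
```

The dish is unmoved at (0.564, 0.2705). I'll carry green there.

drive_tool:
  deltas: "40 10 40 0 0;40 20 85 0 0;40 30 130 0 0;40 40 175 0 0;40 50 220 0 0;40 60 260 0 0;40 63 277 0 0;40 63 277 0 0;40 63 277 -40 0;40 63 277 -60 0;40 63 277 -70 0;40 63 277 -70 0"

```text
time_s: 57.8
position: [0.5599, 0.2684, 0.0597]
tcp_rot: [[0.001, 1.0, -0.005], [1.0, -0.001, -0.002], [-0.002, -0.005, -1.0]]
force: [0.3, 0.3, -0.4]
opening: 0.584
grasp_force: 30.0
```

drive_tool:
  deltas: "40 3 2 0 0;40 3 2 -1 0;40 3 2 -2 0;40 3 2 -3 0;40 3 2 -3 0;56 3 2 -3 0;70 3 2 -3 0;70 3 2 -3 0;70 3 2 40 0;70 3 2 90 0;75 -20 -60 90 0;75 -30 -110 90 0"

```text
time_s: 59.0
position: [0.5362, 0.1772, 0.1537]
tcp_rot: [[-0.004, 1.0, 0.005], [1.0, 0.004, 0.0], [0.0, 0.005, -1.0]]
force: [0.6, -1.6, -1.3]
opening: 0.845
grasp_force: 0.0
```

drive_tool:
  deltas: "75 -10 -50 -20 0;75 -35 -105 -20 0;75 -35 -105 -20 0;75 -35 -105 -20 0;75 -35 -105 -20 0;75 -35 -105 -20 0"

```text
time_s: 59.6
position: [0.5017, 0.073, 0.1319]
tcp_rot: [[-0.001, 1.0, 0.002], [1.0, 0.001, 0.0], [0.0, 0.002, -1.0]]
force: [0.6, -0.5, -0.1]
opening: 0.862
grasp_force: 0.0
```

drive_tool:
  deltas: "75 -3 -20 -40 0;75 -3 -20 -80 0;75 -3 -20 -99 0;75 -3 -20 -99 0;75 -3 -20 -99 0;40 -3 -20 -99 0;40 -3 -20 -99 0;40 -3 -20 -99 0;40 -3 -20 -99 0;40 -3 -20 -99 0"

```text
time_s: 60.6
position: [0.4981, 0.0518, 0.0333]
tcp_rot: [[0.0, 1.0, 0.002], [1.0, -0.0, -0.0], [-0.0, 0.002, -1.0]]
force: [-0.6, 0.6, 5.6]
opening: 0.585
grasp_force: 30.0
```

```bash
python3 - <<'E'
from h import *
a=cap('top','t30'); b=cap('side','s30')
E
python3 asc.py t30 top 140 170 240 236; python3 asc.py s30 side 230 145 290 190
```

```text
170 ###############################################################,##,#####,,,,#,,,,,,,,,,,,,,,,,,,,,,,
172 ,,,,#,,##############################,,,,,#,,,#####,,,,,,,#,,,,,,,,,,,,,,,,,,,,,,,,,,,,,,,,,,,,,,,,,
174 ,,,,,,,,,,,##############,,#####,,,,,,,,,,,,,,,,,,,,,,,,,,,,,,,,,,,,,,,,,,,,,,,,,,,,,,,,,,,,,,,,,,,,
176 ,,,,,,,,,,,##############,,,,,,,,,,,,,,,,,,,,,,,,,,,,,,,,,,,,,,,,,,,,,,,,,,,,,,,,,,,,,,,,,,,,,,,,,,,
178 ,,,,,,,,,,,#############,,,,,,,,,,,,,,,,,,,,,,,,,,,,,,,,,,,,,,,,,,,,,,,,,,,,,,,,,,,,,,,,,,,,,,,,,,,,
180 ,,,,,,,,,,#############,,,,,,,,,,,,,,,,,,,,,,,,,,,,,,,,,,,,,,,,,,,,,,,,,,,,,,,,,,,,,,,,,,,,,,,,,,,,,
182 ,,,,,,,,,,#############,,,,,,,,,,,,,,,,,,,,,,,,,,,,,,,,,,,,,,,,,,,,,,,,,,,,,,,,,,,,,,,,,,,,,,,,,,,,,
184 ,,,,,,,,,,############,,,,,,,,,,,,,,,,,,,,,,,,,,,,,,,,,,,,,,,,,,,,,,,,,,,,,,,,,,,,,,,,,,,,,,,,,,,,,,
186 ,,,,,,,,,,############,,,,,,,,,,,,,,,,,,,,,,,,,,,,,,,,,,,,,,,,,,,,,,,,,,,,,,,,,,,,,,,,,,,,,,,,,,,,,,
188 ,,,,,,,,,,############,,,,,,,,,,,,,,,,,,,,,,,,,,,,,,,,,,,,,,,,,,,,,,,,,,,,,,,,,,,,,,,,,,,,,,,,,,,,,,
190 ,,,,,,,,,,###########,,,,,,,,,,,,,,,,,,,,,,,,,
[... 3159 characters left out ...]
......##############,,,,,,,,,,,,,,,,,,,####mmmmmmm
171 mmmmmmmm,.......##############,,,,,,,,,,,,,,,,,#####bmmm####
173 mmmmmmmmm,.......###################,,,,#########b#mmmmm####
175 mmmmmmmmmmm,......################################bmmm######
177 mmmmmmmmmmmmmm,,,,##########################################
179 mmmbmmmmmmmmmmmm#################bb####################mmm##
181 mbmbbmmmmmmmmmmmmm##########################b####mbbbbbb,###
183 mmmmmmmmmmmmmmmmmm###############################bbbm#####,,
185 mmmmbmmmmmmmmmmmmmm#######################################,,
187 ,##mmmm#mmmmmmmmmmmb########################################
189 ..,,#b#######bm#############################################
```

Cream is gripped. I'll swing it aside once so the top camera can see the dish.

drive_tool:
  deltas: "40 0 0 50 0;40 0 0 100 0;40 0 -50 100 0;40 0 -100 100 0;40 0 -150 100 0;40 0 -200 100 0;40 0 -250 100 0;40 0 -300 100 0;40 0 -350 100 0;40 0 -400 100 0;40 0 -420 100 0;40 0 -420 100 0"

```text
time_s: 61.9
position: [0.4971, -0.3723, 0.1323]
tcp_rot: [[0.004, 1.0, 0.001], [1.0, -0.004, -0.002], [-0.002, 0.001, -1.0]]
force: [-0.0, 0.8, -0.4]
opening: 0.589
grasp_force: 30.0
```

```bash
cat > sw2.py <<'E'
import sys
from h import *
s=bot.read_state(); print(np.round(s['position'],4),np.round(s['force'],1),round(s['opening']*87,1),s['time_s'])
a=cap('top',sys.argv[1]); z=float(sys.argv[2]); roi=(135,165,225,250)
for nm,lo,hi,zz in(('dish',(0,0,110),(180,85,255),.052),('grn',(24,75,60),(42,200,255),z),('pink',(0,60,80),(13,140,255),z)):
    for q in segs(a,lo,hi,150,roi):
        (u,v),r=cv2.minEnclosingCircle(q[3].astype(np.float32)); print(nm,q[:3],'mec',round(u,1),round(v,1),round(r,1),ray('top',[q[1]],zz)[0,:2].round(4),ray('top',[[u,v]],zz)[0,:2].round(4))
g=cv2.resize(cv2.cvtColor(a[165:250,135:225].copy(),cv2.COLOR_RGB2GRAY),None,fx=4,fy=4,interpolation=cv2.INTER_CUBIC)
for r0,r1,zz,nm in((100,114,.052,'rim'),(40,52,z,'sweet')):
    c=cv2.HoughCircles(g,cv2.HOUGH_GRADIENT,1,60,param1=80,param2=10,minRadius=r0,maxRadius=r1)
    for u,v,r in (c[0][:2] if c is not None else []): print(nm,(u/4+135).round(1),(v/4+165).round(1),(r/4).round(1),ray('top',[[u/4+135,v/4+165]],zz)[0,:2].round(4),a[int(v/4+165),int(u/4+135)])
E
python3 sw2.py t31 .066
```

```text
[ 0.4971 -0.3723  0.1323] [-0.   0.8 -0.4] 51.2 61.9
dish (1325, [215.4, 213.0], [191, 165, 34, 85]) mec 207.5 207.0 45.1 [0.5334 0.178 ] [0.5501 0.1955]
dish (1894, [175.8, 205.1], [149, 179, 54, 53]) mec 175.4 204.6 27.5 [0.5633 0.2706] [0.5646 0.2715]
grn (375, [174.5, 204.2], [164, 194, 22, 22]) mec 174.5 204.2 10.9 [0.5624 0.2705] [0.5623 0.2705]
rim 177.4 204.4 25.6 [0.5646 0.2667] [170 178 113]
rim 177.9 223.4 26.4 [0.5184 0.2686] [190 198 167]
sweet 174.6 204.4 11.6 [0.5619 0.2702] [138 145  90]
sweet 185.6 216.6 11.4 [0.5296 0.2464] [143 154 139]
```

Green is centred within about 2 mm and the dish is unmoved. Now cream.

drive_tool:
  deltas: "40 66 642 0 0;40 66 642 0 0;40 66 642 0 0;40 66 642 0 0;40 66 642 0 0;40 66 642 0 0;40 66 642 0 0;40 66 642 0 0;40 66 642 0 0;40 66 642 0 0;40 66 642 0 0;40 66 642 0 0"

```text
time_s: 63.15
position: [0.5562, 0.232, 0.1324]
tcp_rot: [[-0.002, 1.0, -0.002], [1.0, 0.002, -0.0], [-0.0, -0.002, -1.0]]
force: [1.1, -0.2, -0.2]
opening: 0.585
grasp_force: 30.0
```

drive_tool:
  deltas: "40 0 0 0 0;40 0 0 0 0;40 0 0 0 0"

```text
time_s: 63.45
position: [0.5572, 0.2283, 0.1322]
tcp_rot: [[-0.001, 1.0, -0.002], [1.0, 0.001, -0.001], [-0.001, -0.002, -1.0]]
force: [0.4, -1.1, -0.1]
opening: 0.583
grasp_force: 30.0
```

drive_tool:
  deltas: "40 6 42 0 0;40 6 42 0 0;40 6 42 -20 0;40 6 42 -40 0;40 6 42 -55 0;40 6 42 -55 0;40 6 42 -55 0"

```text
time_s: 64.15
position: [0.5649, 0.2697, 0.0775]
tcp_rot: [[0.001, 1.0, -0.001], [1.0, -0.001, -0.0], [-0.0, -0.001, -1.0]]
force: [0.4, 0.2, -0.1]
opening: 0.589
grasp_force: 30.0
```

drive_tool:
  deltas: "40 -1 1 -2 0;40 -1 1 -4 0;40 -1 1 -6 0;40 -1 1 -6 0;56 -1 1 -6 0;70 -1 1 -6 0;70 -1 1 -6 0;70 -1 1 30 0;70 -1 1 65 0;75 -30 -60 65 0;75 -50 -110 65 0;75 -66 -157 65 0"

```text
time_s: 65.35
position: [0.5051, 0.1325, 0.1431]
tcp_rot: [[-0.002, 1.0, 0.001], [1.0, 0.002, -0.0], [-0.0, 0.001, -1.0]]
force: [0.9, -0.8, 0.3]
opening: 0.853
grasp_force: 0.0
```

drive_tool:
  deltas: "75 0 0 0 0;75 0 0 0 0;75 0 0 0 0"

```text
time_s: 65.65
position: [0.5071, 0.1341, 0.1429]
tcp_rot: [[-0.0, 1.0, 0.002], [1.0, 0.0, 0.0], [0.0, 0.002, -1.0]]
force: [-0.4, 0.3, -0.2]
opening: 0.863
grasp_force: 0.0
```

drive_tool:
  deltas: "75 -9 -21 0 0;75 -9 -21 -40 0;75 -9 -21 -80 0;75 -9 -21 -110 0;75 -9 -21 -110 0;75 -9 -21 -110 0;40 -9 -21 -110 0;40 -9 -21 -110 0;40 -9 -21 -110 0;40 -9 -21 -110 0;40 -9 -21 -110 0"

```text
time_s: 66.75
position: [0.4976, 0.1124, 0.0335]
tcp_rot: [[0.0, 1.0, 0.002], [1.0, -0.0, 0.0], [0.0, 0.002, -1.0]]
force: [-1.8, 0.3, 6.1]
opening: 0.587
grasp_force: 30.0
```

drive_tool:
  deltas: "40 0 0 50 0;40 0 0 100 0;40 0 -50 110 0;40 0 -100 110 0;40 0 -150 110 0;40 0 -200 110 0;40 0 -250 110 0;40 0 -300 110 0;40 0 -350 110 0;40 0 -400 110 0;40 0 -450 110 0;40 0 -460 110 0"

```text
time_s: 67.95
position: [0.4972, -0.3544, 0.1429]
tcp_rot: [[0.005, 1.0, 0.003], [1.0, -0.005, -0.005], [-0.005, 0.003, -1.0]]
force: [0.5, 0.5, -0.5]
opening: 0.585
grasp_force: 30.0
```

```bash
python3 sw2.py t32 .080
```

```text
[ 0.4972 -0.3544  0.1429] [ 0.5  0.5 -0.5] 50.9 67.95
dish (1325, [215.4, 213.0], [191, 165, 34, 85]) mec 207.5 207.0 45.1 [0.5334 0.178 ] [0.5501 0.1955]
dish (2244, [175.6, 205.0], [149, 179, 54, 53]) mec 175.4 204.6 27.5 [0.5636 0.2711] [0.5646 0.2715]
rim 177.1 204.6 25.9 [0.5641 0.2674] [186 180 141]
rim 181.4 220.4 27.0 [0.5246 0.2598] [166 175 152]
sweet 172.4 203.1 10.6 [0.5621 0.2722] [184 165 127]
sweet 188.6 210.6 12.8 [0.54   0.2358] [194 201 169]
```

drive_tool:
  deltas: "40 65 590 0 0;40 65 590 0 0;40 65 590 0 0;40 65 590 0 0;40 65 590 0 0;40 65 590 0 0;40 65 590 0 0;40 65 590 0 0;40 65 590 0 0;40 65 590 0 0;40 65 590 0 0;40 65 590 0 0"

```text
time_s: 69.2
position: [0.5596, 0.246, 0.1424]
tcp_rot: [[-0.002, 1.0, -0.002], [1.0, 0.002, 0.0], [0.0, -0.002, -1.0]]
force: [0.2, -0.6, -1.4]
opening: 0.587
grasp_force: 30.0
```

drive_tool:
  deltas: "40 0 0 0 0;40 0 0 0 0;40 0 0 0 0"

```text
time_s: 69.5
position: [0.5605, 0.2419, 0.1422]
tcp_rot: [[-0.0, 1.0, -0.002], [1.0, 0.0, -0.001], [-0.001, -0.002, -1.0]]
force: [-0.3, 0.3, -0.2]
opening: 0.583
grasp_force: 30.0
```

drive_tool:
  deltas: "40 2 28 0 0;40 2 28 0 0;40 2 28 -20 0;40 2 28 -40 0;40 2 28 -50 0;40 2 28 -50 0;40 2 28 -50 0"

```text
time_s: 70.2
position: [0.5643, 0.2696, 0.0928]
tcp_rot: [[0.001, 1.0, 0.0], [1.0, -0.001, -0.0], [-0.0, 0.0, -1.0]]
force: [0.1, -0.1, -1.3]
opening: 0.589
grasp_force: 30.0
```

drive_tool:
  deltas: "40 -1 1 -3 0;40 -1 1 -5 0;40 -1 1 -7 0;40 -1 1 -7 0;56 -1 1 -7 0;70 -1 1 -7 0;70 -1 1 -7 0;70 -1 1 30 0;70 -1 1 70 0;70 -1 1 100 0;75 -30 -50 100 0;75 -60 -100 100 0"

```text
time_s: 71.4
position: [0.5137, 0.1849, 0.1941]
tcp_rot: [[-0.003, 1.0, 0.005], [1.0, 0.003, 0.0], [0.0, 0.005, -1.0]]
force: [0.5, -1.5, -0.2]
opening: 0.847
grasp_force: 0.0
```

drive_tool:
  deltas: "75 0 -50 0 0;75 0 -100 0 0;75 0 -150 0 0;75 0 -200 0 0;75 0 -250 0 0;75 0 -300 0 0;75 0 -350 0 0;75 -30 -400 0 0;75 -60 -450 0 0;75 -90 -450 0 0;75 -90 -450 0 0"

```text
time_s: 72.5
position: [0.4185, -0.2664, 0.1922]
tcp_rot: [[0.006, 1.0, -0.004], [1.0, -0.006, 0.002], [0.002, -0.004, -1.0]]
force: [-0.4, 0.5, -0.6]
opening: 0.865
grasp_force: 0.0
```

```bash
python3 sw2.py t33 .094; python3 - <<'E'
from h import *
a=cv2.imread('pics/t33.png')[:,:,::-1].copy(); b=cap('side','s33')
print('board',fit(a,'top',(11,110,100),(20,220,255),.028,(215,180,340,260)))
print('mould',fit(a,'top',(0,130,20),(14,255,200),.052,(385,150,510,250)))
E
python3 asc.py s33 side 225 140 300 195
```

```text
[ 0.4185 -0.2664  0.1922] [-0.4  0.5 -0.6] 75.3 72.5
dish (1320, [215.4, 213.0], [191, 165, 34, 85]) mec 207.5 207.0 45.1 [0.5334 0.178 ] [0.5501 0.1955]
dish (2149, [175.5, 204.9], [149, 179, 54, 53]) mec 175.5 204.9 27.4 [0.5638 0.2713] [0.5637 0.2713]
pink (391, [171.1, 202.5], [160, 192, 23, 22]) mec 171.1 202.4 11.4 [0.5604 0.2718] [0.5607 0.2718]
rim 177.1 207.1 28.1 [0.5579 0.2678] [184 159 140]
rim 182.6 221.4 25.6 [0.5219 0.2571] [186 194 161]
sweet 170.4 202.4 11.4 [0.5609 0.2735] [174 121 107]
sweet 181.9 217.9 12.6 [0.5218 0.2497] [187 194 163]
board [(2156, [0.4971, 0.0561], [0.0681, 0.1908], 90.5)]
mould []
140 .................,###########################################,,,,,,,,,,####
142 mm.................,#######################################,,,,,###########
144 mm,...............,,#####################################,,,,##############
146 mmm,,,.........,,,,#mmm#################################,,#################
148 mmmmm,,,,,,,,,,,,bmmmmmmmm,################################################
150 mmmmmmbmm##mmmmmmmmmmmmmmmm...,####################################
[... 1068 characters left out ...]
mmmbmm,.....................,bmmmmmmmmmmmmmmmmmmm,##########
180 mmmmmmmmmmmmmmmmmmmmmmmmm,,,,,,,,,,,m,mbm##bmmmmmmmmmmmmmmmmmmmmm##########
182 mmmmmmmmmmmmmmmmmmmmmmmmmmmmmbmbmmmmmmmmmmmmmmmmmmmmmmmmmmmmmmmm,,#########
184 mmmbmmmmmmmmmmmmmmmmmmmmmmmmmmmmmmmmmmmmmmmmmmmmmmmmmmmmmmmb,....,#########
186 ...,,mmmmmmmmmmmmmmmmmmmmmmmmmmmmmmmmmmmmmmmmmmmmmmmmmmm.........,#########
188 ........,mmmmmmmmmmmmmmmmmmmmmmmmmmmmmmmmmmmbbmmm,,..............##########
190 ................,bmmmmmmmmmmmmbmmmmmmmmb,m.......................,#########
192 .................................................................,#########
194 ..................................................................,########
```

The stack is centred (pink within about 3 mm) and the board is flat. I'll clear the arm and check the mould on the slats.

drive_tool:
  deltas: "75 -20 50 20 0;75 -20 100 20 0;75 -20 150 20 0;75 -20 200 20 0;75 -20 250 20 0;75 -20 300 20 0;75 -20 300 20 0;75 -20 300 20 0;75 -20 300 20 0"

```text
time_s: 73.5
position: [0.4036, 0.0349, 0.2127]
tcp_rot: [[-0.001, 1.0, 0.001], [1.0, 0.001, -0.001], [-0.001, 0.001, -1.0]]
force: [0.4, 0.1, 0.4]
opening: 0.858
grasp_force: 0.0
```

```bash
python3 - <<'E'
from h import *
s=bot.read_state(); print(np.round(s['position'],4),s['time_s'])
a=cap('top','t34'); cap('side','s34')
for lo,hi in(((0,120,20),(13,255,220)),):
    print('mould',fit(a,'top',lo,hi,.052,(385,150,510,250)))
E
python3 asc.py t34 top 385 155 510 240; python3 asc.py s34 side 305 285 455 419
```

```text
[0.4036 0.0349 0.2127] 73.5
mould [(2397, [0.5143, -0.3845], [0.0736, 0.2032], 86.0)]
155 .............................................................................................................................
157 .............................................................................................................................
159 .............................................................................................................................
161 .............................................................................................................................
163 ...........................................................................................bbbb....bbbbb..bbbbb..............
165 ...........................................bbbb....bbbb...bbbbb....bbbbb..bbbbbbb.bbbbbbb.bbbbbbb.bbbbbb.,bbbbbb.............
167 ..bbbbb...bbbbb...bbbbbb..bbbbbb..bbbbbb..bbbbbbb.bbbbbb.,bbbbbb.,bbbbbb.,bbbbbb.,bbbbbb..bbbbbbb,bbbbbbb,bbbbbb.............
169 .bbbbbbb.bbbbbbb...bbbbb..bbbbbb.,,bbbbb.,bbbbbb.,bbbbbb.,bbbbbb.,bbbbbbb,bbbbbbb.bbbbbbbbbbbbbbbbbb
[... 14260 characters left out ...]
bbbbbbbbbbbbbbbbbbbbbm.......bbbbbbbbbbbbbbbbbb.................................
411 ....................................................................bbbbbbbbbbbbbbbbbbbb.......bbbbbbbbbbbbbbbbbbb....................................
413 ..................................................................bbbbbbbbbbbbbbbbbb.......bbbbbbbbbbbbbbbbbbb........................................
415 .................................................................bbbbbbbbbbbbbbbbbbbb..bbbbbbbbbbbbbbbbbbb............................................
417 ..................................................................bbbbbbbbbbbbbbbbbbbbbbbbbbbbbbbbbbbbb...............................................
```

The mould lies flat and lengthwise in the middle of the slats. Everything is in place, so I'll hand in.

```bash
python3 sw2.py t35 .094 | grep -E "pink|dish"; python3 -c "
from h import *
print(bot.hand_in())"
```

```text
dish (1306, [215.5, 213.0], [192, 165, 33, 85]) mec 208.0 207.0 44.9 [0.5333 0.1777] [0.5499 0.1943]
dish (2111, [175.5, 204.8], [149, 179, 54, 53]) mec 175.7 205.3 27.3 [0.5641 0.2713] [0.5629 0.2708]
pink (380, [170.8, 202.3], [160, 192, 23, 22]) mec 171.1 202.1 11.3 [0.561  0.2725] [0.5613 0.2717]
the job is handed in; nothing more can be done
None
```

I've handed the job in with everything placed, but the result came back without a verdict, and I couldn't confirm that step 2 counted: the mould slid 43 mm on the board in the turn, so I slid it back flush before lifting it.

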